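# Set the probe of a wafer gauge over the larger disc

## Robot

A 6-joint arm with a two-finger parallel gripper is mounted at the origin on the work surface. World frame = base frame: x ahead of the robot, y to its left, z up, the work surface at z = 0. Lengths are in m, angles in rad, forces in N, time in s.
With the tool pointing down it reaches from about 0.35 to 0.975 m from the base axis. Payload 4.9 kg.
Tool frame: the origin (TCP) lies at the very end of the fingers, on their centre line; the grasp point (between the pads) lies 19 mm behind it (arm.grip_point_offset is the distance from the TCP to the grasp point, in m); z points along the fingers, y is the line along which they close (so a half turn about z gives the same grasp; the last joint's range is limited). The gripper opens to 85 mm and grips with 20 to 120 N. Pads are 22 mm wide; open, the fingers measure 114 mm over their backs; the gripper's body (76 mm by 85 mm) begins 54 mm behind the grasp point. The pads swing forward as they close: fully open they stand 13 mm farther back than shut.
Start: joints at [1.228, 0.053, 1.613, -0, 1.476, -0.119], TCP at [0.139, 0.609, 0.231] pointing down, gripper open.
Joint ranges: [-3.01, 3.01], [-1.01, 2.22], [0.06, 2.58], [-1.02, 4.17], [0.09, 2.62], [-3.14, 3.14]. Speed limits (rad/s): [2.57, 2.57, 3.14, 3.14, 3.14, 3.14].

## Interface

Orientations are given as a unit quaternion [w, x, y, z].
In Python, from workcell import arm gives the robot as it stands.
- The arm moves only by the tool arm_command, never from a script. Its argument "targets" is a list of rows, each an object of numbers: "tx", "ty", "tz": the shift along the tool's x, y, z in m; "rx", "ry", "rz": the turn, a rotation vector about the tool's x, y, z in degrees; "claw": the opening, from 0 (shut) to 1 (fully open). A call has exactly 5 rows; each row is the pose to reach, as a shift and turn from the pose commanded when the call began, along the tool's axes at that moment; what a row does not reach only later rows make up. A row lasts 1/10 s, in which the tool goes at most 50 mm and 8.59 degrees, less where a joint would pass 70% of its speed; a pose out of reach is approached as far as the arm can. A call with a gripper value outside its range is refused whole. The fingers move at their own pace and stop on an object; the grip force is fixed at half the most. Time passes only in rows, so rows that repeat a pose let the fingers close, or fill a call up. It gives the time, the measured TCP pose, the force, the opening and the grip force at its end, in the units of the state.
- arm.sense(): the state, without advancing time (a new reading comes with each control period).
- arm.snapshot(name): name is "side" or "top"; returns a dict with "pixels" (480x640x3 uint8, red, green, blue), "z_map" (480x640 float32, m along the optical axis (not along the pixel's ray), 0 where there is no reading), "vfov" (degrees; the focal length in pixels is half the picture's height over the tangent of half this angle, whatever the lens; pixels are square), "cx", "cy" (the principal point, pixels), "camera_from_world" (4x4, takes a point from world to camera coordinates). Camera axes: x right, y down, z forward; pixel columns grow to the right and rows downward; lengths in m; the calibration is good to about 2 mm. A picture is of the moment at which its call begins.
- arm.sign_off(): hands the job in; it is judged then, once.
The state is a dict: "time": time; "joint_positions": joint angles; "joint_velocities": joint speeds; "effort": joint torques, N m; "tool_pos": TCP position; "ee_rot": TCP orientation; "contact_force": force on the tool from outside, world axes, zero at the start; "torque": the same for the moment, N m; "width": finger opening in m; "finger_force": force on a finger pad.
Only numpy, scipy, OpenCV 4.12 (cv2) and the standard library are available. Lean on these libraries where they do the work, as an engineer would, in place of code of your own. Each camera call takes 0.05 s, during which the arm holds its last target. There are 200 camera calls.

## Task

The gauge's measuring head has to go over the other sample: first lift the steel knobbed weight that stands in its way off the black platter and stand it upright in the shallow tray, without the head ever pushing it. Then flip the head's cam lever over to free the head, slide the head along its rail until the probe stands over the centre of the larger white disc, and flip the lever fully back to lock it there. Leave the printer, the white bottle on the platter and the brown bottle where they stand.

Things in the scene. Friction and masses are not known exactly. Their poses are not given: they have to be found in the camera images.
- station: Fixed gauge station: cream deck 375 x 470 mm, 20 thick; black platter of 336 mm diameter, top 32 mm up; behind it a steel rail along station y at x = +100 mm (26 wide, top 85 mm up; end posts 40 x 24 mm at y = +-207, 90 high). Origin on the bench under the platter's centre; x away from the robot across the rail, y along it (robot's left), z up. Yaw within 0.2 rad. The probe travels along x = 0.
- head_slide (a joint): Position of the measuring head on the rail, m: 0 at its -y end, grows to station +y, up to 0.28; the probe is at station y = -0.13 + this. Carriage 56 mm in x, 60 in y, 92 high, with two cheeks beside the lever's pivot up to 113 mm (within 23 mm of the lever in y). Clamped while the lever is locked; slides with about 2 N when free.
- head: The measuring head. An aluminium arm reaches from its carriage on the rail towards the robot: 30 mm wide, underside 82 and top 92 mm above the bench, from station x = +80 to -20 mm. The steel probe (16 mm diameter) hangs from it at station x = 0; the grip tab stands on it. Origin at bench level under the rail's centre at the head; axes as the station's.
- probe_tip (a point): Lower end of the probe, 45 mm above the bench.
- tab (a point): Centre of the top of the grip tab for sliding the head: an upright grey block 30 mm (across the rail, x) by 14 mm (along the rail, y), standing 34 mm above the arm, top 126 mm above the bench, at station x = +15 mm.
- cam (a joint): Angle of the cam lever, rad: 0 = locked, the lever leans 40 degrees from upright towards the robot (station -x); 1.396 = free, it leans 40 degrees the other way (station +x). It turns about an axis along the rail, stays where it is left, and clamps the head only in about the last 0.8 rad towards 0. Needs about 2 to 5 N at its ball.
- lever_ball (a point): Centre of the black ball (22 mm diameter) at the end of the cam lever, 85 mm from the pivot; the steel stem is 12 mm thick.
- pivot (a point): Pivot of the cam lever, on the rail's centre line, 100 mm above the bench.
- large_disc: The larger white disc, 66 mm diameter, 4 mm thick, fixed on the platter. Origin at the centre of its underside, 32 mm above the bench.
- small_disc: The smaller white disc, 40 mm diameter, 4 mm thick, fixed on the platter: not wanted. Origin at the centre of its underside.
- weight: Loose steel knobbed weight, 75 mm tall, about 350 g, standing on the platter between the probe and the discs: base 48 mm diameter to 36 mm up, narrowed neck, then a round grip of 26 mm diameter from 50 to 75 mm above its underside. Origin at the centre of its underside, z along its axis.
- tray: Shallow open grey tray, fixed, 120 x 120 mm, 25 mm high, walls 4 mm, floor 4 mm thick, to the left or the right of the station. Origin at the centre of its underside.
- jar: Small white plastic bottle, 40 mm diameter, 120 mm tall, standing on the platter on the robot's side. Origin at the centre of its underside. Loose; leave it alone.
- printer: Grey label printer, 110 x 110 mm, 73 mm high, on the other side from the tray. Origin at the centre of its underside. Loose; leave it alone.
- bottle: Brown glass bottle, 60 mm diameter, 130 mm tall, standing behind the station. Origin at the centre of its underside. Loose; leave it alone.
Things that resemble listed ones, but are neither listed nor needed, are in the scene too. Of the things shaped like the weight, the steel one is meant. Of the things shaped like the tray, the grey one is meant.

How it is judged:
By the outcome, as a careful person would: the job done as asked, in the order asked, and still so for the second after the job is handed in, with the robot touching nothing.
It also fails if it takes over 72 s, if anything falls off the work surface, if the arm or the gripper's body presses on something with over 40 N, if the wrist force passes 120 N, or if a joint passes its speed limit or range.

## Working session

There is one attempt and no reset: what is moved stays moved. The work goes in short steps, Python scripts to look and compute and a tool call to move; the robot and the scene stay as the last step left them, time stands still between calls to the robot, and variables do not carry over. Pictures are saved under pics/ and viewed, at most 10 in all, crops included, and the job is handed in when it is done.

Besides the shell and the picture viewer there is one more tool, called after "Emit:" by a JSON object that holds its "method" and its "body", one argument or row to a line. arm_command: Moves the arm, as the interface text tells. Its arguments: {"type":"object","properties":{"targets":{"type":"array"}},"required":["targets"]}

```bash
ls; mkdir -p pics
cat > h.py <<'E'
import numpy as np,cv2
from workcell import arm
def snap(n):
    s=arm.snapshot(n); f=240/np.tan(np.radians(s['vfov'])/2)
    s['f']=f; s['T']=np.array(s['camera_from_world']); return s
def cloud(s):
    z=s['z_map'];v,u=np.mgrid[:480,:640]
    p=np.stack([(u-s['cx'])/s['f']*z,(v-s['cy'])/s['f']*z,z,np.ones_like(z)],-1)
    return (p@np.linalg.inv(s['T']).T)[...,:3]
def ray(s,u,v,h):
    M=np.linalg.inv(s['T']);o=M[:3,3];d=M[:3,:3]@[(u-s['cx'])/s['f'],(v-s['cy'])/s['f'],1]
    return o+d*(h-o[2])/d[2]
def save(s,n): cv2.imwrite('pics/'+n,s['pixels'][...,::-1])
E
python3 - <<'E'
from h import *
import pickle
for n in('side','top'):
    s=snap(n);save(s,n+'0.png');print(n,s['f'],s['cx'],s['cy'],np.round(np.linalg.inv(s['T']),3).tolist());pickle.dump(s,open(n+'.pkl','wb'))
print(arm.sense())
E
```

```text
pics
side 433.44567476623916 314.6387928045582 238.7850741702942 [[-0.988, -0.109, 0.106, 0.424], [-0.152, 0.738, -0.657, 0.593], [-0.007, -0.665, -0.746, 0.783], [0.0, 0.0, 0.0, 1.0]]
top 501.84590793098647 323.3121361601107 238.99002866613154 [[-0.006, -0.992, 0.126, 0.377], [-1.0, 0.004, -0.018, 0.01], [0.017, -0.126, -0.992, 1.412], [0.0, 0.0, 0.0, 1.0]]
{'time': 0.1, 'joint_positions': array([ 1.22800223e+00,  5.33391456e-02,  1.61418974e+00, -2.46308110e-05,
        1.47604830e+00, -1.18979294e-01]), 'joint_velocities': array([ 0.00112499, -0.00268447, -0.00306203, -0.00111905, -0.00033507,
       -0.00095999]), 'effort': array([ 4.23509914e-05, -3.94899988e+01, -3.71363425e+01, -1.17163440e-04,
        3.86559666e-03, -5.78669699e-06]), 'tool_pos': array([0.13851253, 0.60885084, 0.2301363 ]), 'ee_rot': array([-2.15137368e-04,  1.11672750e-01,  9.93744541e-01, -9.68741057e-04]), 'contact_force': array([-0.59774973, -0.17318386, -0.32597212]), 'torque': array([ 0.0283813 , -0.03922768, -0.0426251 ]), 'finger_force': 0.0, 'width': 0.08540196289357146}
```

View pics/side0.png

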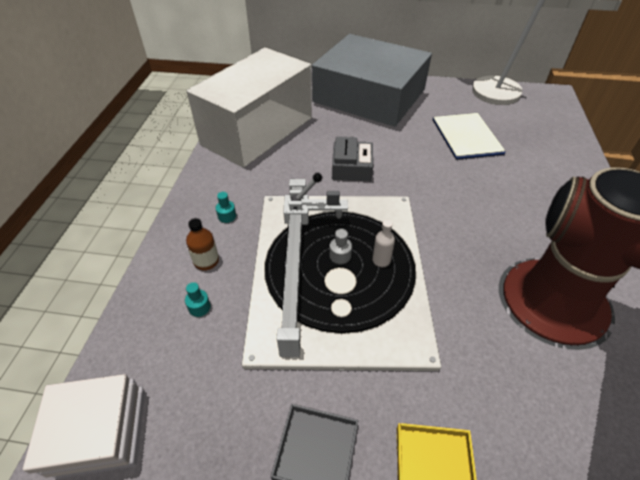

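View pics/top0.png

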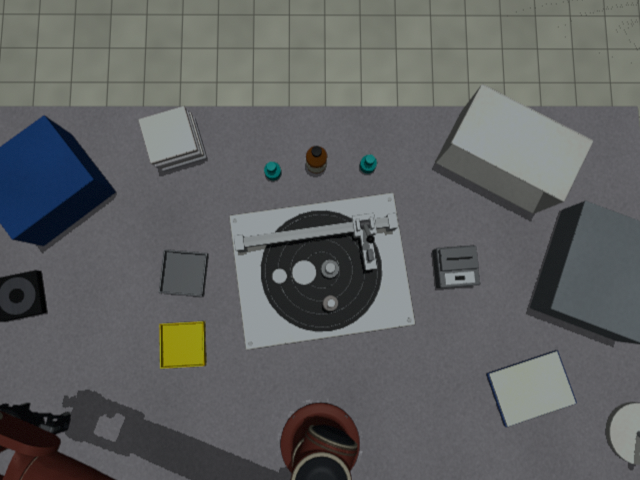

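The side view shows the steel weight at (341,245), white jar at (383,245), discs at (340,281) (large) and (341,308) (small), lever ball (318,177), tab (333,198) and grey tray (316,445). The top view shows the same: weight (330,268), jar (330,302), large disc (304,272), small disc (279,276), grey tray (185,273).

Could be mistaken: for the weight, the teal knobs at top (272,171) and (369,163), and the jar at (330,302). For the tray, the yellow one at (183,345). For the disc, the small one at (279,276). I choose the steel weight at (330,268), the grey tray at (185,273) and the large disc at (304,272).

Run:
```python
from h import *
import pickle
S=pickle.load(open('side.pkl','rb'));T=pickle.load(open('top.pkl','rb'))
a=cv2.resize(T['pixels'][190:340,225:425],(800,600),interpolation=cv2.INTER_CUBIC)
b=cv2.resize(S['pixels'][160:370,240:440],None,fx=2.86,fy=2.86,interpolation=cv2.INTER_CUBIC)
cv2.imwrite('pics/c1.png',a[...,::-1]);cv2.imwrite('pics/c2.png',b[:600,:,::-1])
def blobs(s,n,m,roi,amin=30):
    u0,v0,u1,v1=roi;k=np.zeros(m.shape,np.uint8);k[v0:v1,u0:u1]=m[v0:v1,u0:u1]
    c,_=cv2.findContours(k,cv2.RETR_EXTERNAL,cv2.CHAIN_APPROX_NONE)
    for q in c:
        if cv2.contourArea(q)>amin:
            r=cv2.minAreaRect(q);e=cv2.fitEllipse(q)
            print(n,'A',cv2.contourArea(q),'rect',np.round(r[0],1),np.round(r[1],1),round(r[2],1),'ell',np.round(e[0],1),np.round(e[1],1)); yield q,r,e
for n,s,roi in(('top',T,(262,210,382,332)),('side',S,(265,210,415,330))):
    g=s['pixels'].min(-1)
    for q,r,e in blobs(s,n+' bright',g>200,roi): print('  at disc top',ray(s,*e[0],.036).round(4))
# deck
m=(T['pixels'].min(-1)>120)
for q,r,e in blobs(T,'deck',m,(215,185,425,355),5000): print([ray(T,*p,.02).round(4).tolist() for p in cv2.boxPoints(r)])
P=T['pixels'].astype(int);d=P.max(-1)<60
for q,r,e in blobs(T,'platter',d,(250,200,395,340),2000): print(ray(T,*e[0],.032).round(4))
# tray via cloud heights
for n,s in(('top',T),('side',S)):
    c=cloud(s)
    for nm,x0,x1,y0,y1,z0 in(('tray',.25,.45,.2,.45,.019),('station',.2,.6,-.3,.25,.06),):
        k=(c[...,0]>x0)&(c[...,0]<x1)&(c[...,1]>y0)&(c[...,1]<y1)&(c[...,2]>z0)&(s['z_map']>0)
        p=c[k];
        if len(p):print(n,nm,len(p),p.min(0).round(3),p.max(0).round(3))
```

```text
side bright A 178.5 rect [341.  307.5] [13. 16.] 90.0 ell [340.9 307.4] [13.7 16.8]
  at disc top [0.45   0.1111 0.036 ]
side bright A 513.0 rect [394.  310.5] [37. 40.] 90.0 ell [399.2 315.5] [32.6 45.1]
  at disc top [0.3331 0.1128 0.036 ]
side bright A 443.5 rect [281.  306.5] [32. 45.] 0.0 ell [275.5 312.4] [29.1 46.6]
  at disc top [0.5784 0.1423 0.036 ]
side bright A 488.0 rect [340. 280.] [22. 28.] 90.0 ell [340.  280.4] [22.1 28.3]
  at disc top [0.4594 0.0443 0.036 ]
side bright A 816.0 rect [392. 219.] [78.8 34.4] 35.7 ell [346.7 260.4] [ 87.5 143.8]
  at disc top [ 0.4509 -0.0118  0.036 ]
side bright A 489.5 rect [275.  232.5] [45. 20.] 90.0 ell [272.6 227.2] [19.  47.9]
  at disc top [ 0.6349 -0.0865  0.036 ]
deck A 22194.0 rect [320.3 269.6] [134.8 170.5] 81.6 ell [320.3 270.6] [154.9 200.6]
[[0.621, 0.2571, 0.02], [0.6916, -0.2189, 0.02], [0.3179, -0.2643, 0.02], [0.2541, 0.1969, 0.02]]
platter A 8939.5 rect [322.6 283.4] [ 94.6 120.3] 81.9 ell [320.6 278.9] [ 99.7 122.1]
[ 0.4417 -0.0068  0.032 ]
top tray 399 [0.25  0.2   0.019] [0.45  0.437 0.032]
top station 2749 [ 0.361 -0.212  0.06 ] [0.6   0.224 0.187]
side tray 1232 [0.25  0.2   0.019] [0.45  0.417 0.029]
side station 4349 [ 0.357 -0.208  0.06 ] [0.6   0.229 0.181]
```

View pics/c1.png

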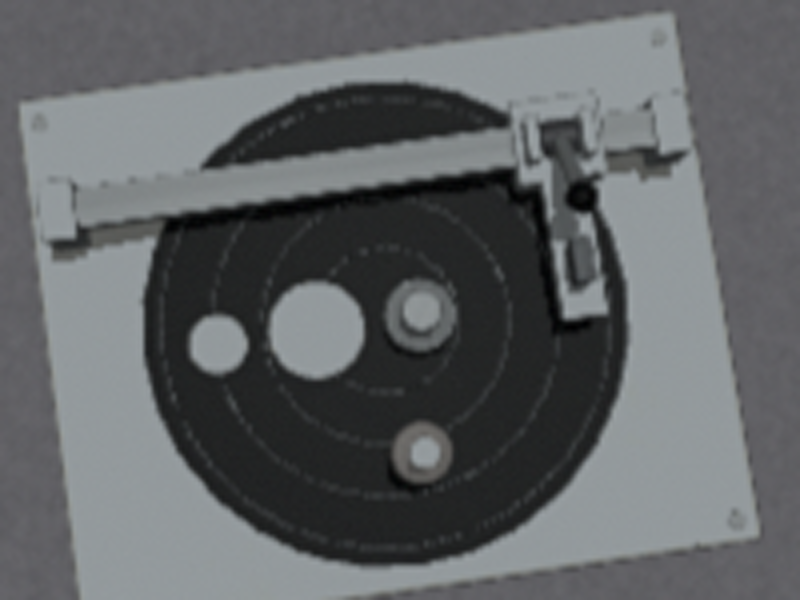

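View pics/c2.png

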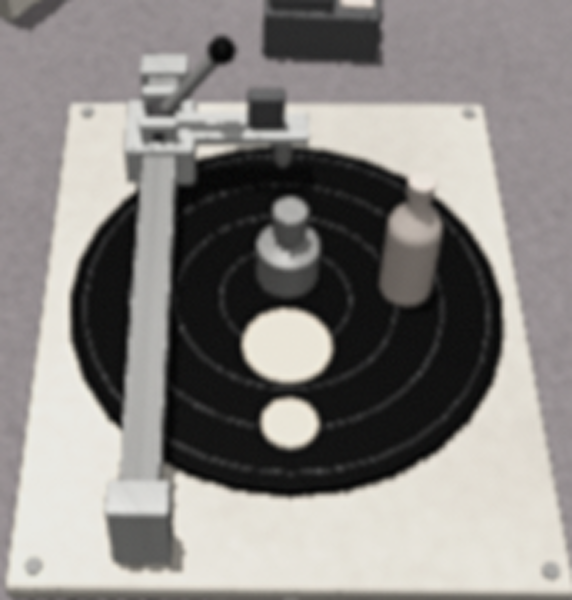

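The close crops confirm the choice. The steel weight is beside the large disc, at crop 1 (420,315), with its knob on top. The head is at the −y end, with the lever ball at (582,195), the tab at (580,258) and the arm end at (582,300). The jar is at (422,453).

```bash
cat > m.py <<'E'
from h import *
def tri(A,a,B,b):
    r=[]
    for s,p in((A,a),(B,b)):
        M=np.linalg.inv(s['T']);r.append((M[:3,3],ray(s,*p,0)-M[:3,3]))
    (o,d),(q,e)=r;t=np.linalg.lstsq(np.c_[d,-e],q-o,rcond=None)[0]
    x,y=o+d*t[0],q+e*t[1];return (x+y)/2,np.linalg.norm(x-y)
def station(T):
    m=(T['pixels'].min(-1)>120).astype(np.uint8);m[:185]=0;m[355:]=0;m[:,:215]=0;m[:,425:]=0
    c=max(cv2.findContours(m,cv2.RETR_EXTERNAL,cv2.CHAIN_APPROX_NONE)[0],key=cv2.contourArea)
    w=np.array([ray(T,*p[0],.02)[:2] for p in c]);a=.14;o=np.array([.45,0.])
    for _ in range(5):
        R=np.array([[np.cos(a),-np.sin(a)],[np.sin(a),np.cos(a)]]);l=(w-o)@R
        off=[];an=[]
        for ax,h in((0,.1875),(1,.235)):
            f=[]
            for sg in(-1,1):
                k=(abs(l[:,ax]-sg*h)<.012)&(abs(l[:,1-ax])<(.235 if ax==0 else .1875)-.02)
                f.append(np.polyfit(l[k,1-ax],l[k,ax],1))
            f=np.array(f);off.append(f[:,1].mean());an.append((f[:,0].mean())*(-1 if ax==0 else 1));wd=f[1,1]-f[0,1]
            #print(ax,f.round(4).tolist(),round(wd,4))
        o=o+R@off;a+=np.mean(an)
    print('station',o.round(4),'yaw',round(a,4),'resid ang',np.round(an,4));return o,R,a
def circ(s,m,roi):
    u0,v0,u1,v1=roi;k=np.zeros(m.shape,np.uint8);k[v0:v1,u0:u1]=m[v0:v1,u0:u1]
    c=max(cv2.findContours(k,cv2.RETR_EXTERNAL,cv2.CHAIN_APPROX_NONE)[0],key=cv2.contourArea)
    return cv2.fitEllipse(c)
E
python3 - <<'E'
from m import *
import pickle
S=pickle.load(open('side.pkl','rb'));T=pickle.load(open('top.pkl','rb'))
o,R,a=station(T)
L=lambda p:np.r_[(np.asarray(p)[:2]-o)@R,p[2]].round(4)
gT=T['pixels'].min(-1);gS=S['pixels'].min(-1);mT=T['pixels'].max(-1);mS=S['pixels'].max(-1)
print([ (n,L(cloud(s)[200:330,265:380].reshape(-1,3).mean(0))) for n,s in(('t',T),)])
e=circ(T,gT>140,(290,258,318,286));f=circ(S,gS>200,(322,266,358,294))
print('large',e,f);x,r=tri(T,e[0],S,f[0]);print(x.round(4),r,L(x))
e=circ(T,gT>140,(270,266,288,286));f=circ(S,gS>200,(325,298,358,320));x,r=tri(T,e[0],S,f[0]);print('small',x.round(4),r,L(x))
e=circ(T,mT<30,(362,225,376,246));f=circ(S,mS<30,(308,170,326,186));x,r=tri(T,e[0],S,f[0]);print('ball',e,f,x.round(4),r,L(x))
for n,s in(('top',T),('side',S)):
    c=cloud(s);l=np.concatenate([(c[...,:2]-o)@R,c[...,2:]],-1)
    def rep(nm,x0,x1,y0,y1,z0,z1):
        k=(l[...,0]>x0)&(l[...,0]<x1)&(l[...,1]>y0)&(l[...,1]<y1)&(l[...,2]>z0)&(l[...,2]<z1)
        p=l[k]
        if len(p):print(n,nm,len(p),'min',p.min(0).round(4),'max',p.max(0).round(4),'med',np.median(p,0).round(4))
    rep('knob',-.05,.05,-.08,.05,.098,.115);rep('base',-.05,.05,-.08,.03,.05,.075)
    rep('tab',-.01,.05,-.2,-.06,.118,.135);rep('arm',-.04,.065,-.2,-.06,.085,.1);rep('carr',.07,.13,-.19,-.06,.086,.1);rep('cheek',.07,.13,-.19,-.06,.105,.118)
    rep('jar',-.13,-.05,-.08,.05,.1,.17);rep('ball',0,.2,-.2,-.06,.14,.2)
    k=(c[...,0]>.35)&(c[...,0]<.55)&(c[...,1]>.25)&(c[...,1]<.5)&(c[...,2]>.015)&(c[...,2]<.032);p=c[k]
    print(n,'tray',len(p),p.min(0).round(3),p.max(0).round(3),cv2.minAreaRect(p[:,:2].astype(np.float32)))
# knob triangulation by mask shown
for n,s,r in(('top',T,(320,257,342,282)),('side',S,(328,228,354,264))):
    u0,v0,u1,v1=r;print(n);print(s['pixels'][v0:v1:2,u0:u1:2].mean(-1).astype(int))
E
```

```text
Traceback (most recent call last):
  File "m.py", line 19, in station
    f.append(np.polyfit(l[k,1-ax],l[k,ax],1))
             ~~~~~~~~~~^^^^^^^^^^^^^^^^^^^^^
TypeError: expected non-empty vector for x
```

```bash
sed -i 's/o=np.array(\[.45,0.\])/o=np.array([.471,-.007])/' m.py
cat > run1.py <<'E'
from m import *
import pickle
S=pickle.load(open('side.pkl','rb'));T=pickle.load(open('top.pkl','rb'))
o,R,a=station(T)
L=lambda p:np.r_[(np.asarray(p)[:2]-o)@R,p[2]].round(4)
gT=T['pixels'].min(-1);gS=S['pixels'].min(-1);mT=T['pixels'].max(-1);mS=S['pixels'].max(-1)
e=circ(T,gT>130,(290,258,318,286));f=circ(S,gS>200,(322,266,358,294))
print('large',e,f);x,r=tri(T,e[0],S,f[0]);print(x.round(4),r,L(x))
e=circ(T,gT>130,(270,266,288,286));f=circ(S,gS>200,(325,298,358,320));x,r=tri(T,e[0],S,f[0]);print('small',x.round(4),r,L(x))
e=circ(T,mT<30,(362,225,376,246));f=circ(S,mS<30,(308,170,326,186));x,r=tri(T,e[0],S,f[0]);print('ball',e,f,x.round(4),r,L(x))
for n,s in(('top',T),('side',S)):
    c=cloud(s);l=np.concatenate([(c[...,:2]-o)@R,c[...,2:]],-1)
    def rep(nm,x0,x1,y0,y1,z0,z1):
        k=(l[...,0]>x0)&(l[...,0]<x1)&(l[...,1]>y0)&(l[...,1]<y1)&(l[...,2]>z0)&(l[...,2]<z1)
        p=l[k]
        if len(p):print(n,nm,len(p),'min',p.min(0).round(4),'max',p.max(0).round(4),'med',np.median(p,0).round(4))
    rep('knob',-.05,.05,-.08,.05,.098,.115);rep('base',-.05,.05,-.08,.03,.05,.075)
    rep('tab',-.01,.05,-.2,-.06,.118,.135);rep('arm',-.04,.065,-.2,-.06,.085,.1);rep('carr',.07,.13,-.19,-.06,.086,.1);rep('cheek',.07,.13,-.19,-.06,.105,.118)
    rep('jar',-.13,-.05,-.08,.05,.1,.17);rep('ball',0,.2,-.2,-.06,.14,.2)
    k=(c[...,0]>.35)&(c[...,0]<.55)&(c[...,1]>.25)&(c[...,1]<.5)&(c[...,2]>.015)&(c[...,2]<.032);p=c[k]
    print(n,'tray',len(p),p.min(0).round(3),p.max(0).round(3),cv2.minAreaRect(p[:,:2].astype(np.float32)))
for n,s,r in(('top',T,(320,257,342,282)),('side',S,(328,228,354,264))):
    u0,v0,u1,v1=r;print(n);print(s['pixels'][v0:v1:2,u0:u1:2].mean(-1).astype(int))
E
python3 run1.py
```

```text
station [ 0.47   -0.0077] yaw 0.1388 resid ang [-0.002  0.002]
large ((303.7597961425781, 271.97930908203125), (21.66229248046875, 22.228744506835938), 65.77887725830078) ((340.03521728515625, 280.3623352050781), (22.052967071533203, 28.270822525024414), 93.97006225585938)
[0.4604 0.0394 0.0294] 0.0013084226108355946 [-0.003   0.048   0.0294]
small [0.4507 0.107  0.0297] 0.0009390039081368787 [-0.0033  0.1163  0.0297]
ball ((369.9737548828125, 238.87689208984375), (5.690643787384033, 6.832807540893555), 131.4679718017578) ((316.9755859375, 177.32516479492188), (6.303285598754883, 6.795772552490234), 15.436347961425781) [ 0.5348 -0.1296  0.1653] 0.00022212334783985955 [ 0.0474 -0.1297  0.1653]
top knob 76 min [-0.0151 -0.0355  0.1009] max [ 0.0091 -0.0115  0.1106] med [-0.0033 -0.0226  0.1065]
top base 155 min [-0.0263 -0.0464  0.058 ] max [0.0204 0.0005 0.0747] med [-0.0049 -0.021   0.0686]
top tab 60 min [-0.0009 -0.137   0.1181] max [ 0.0266 -0.1233  0.1319] med [ 0.0125 -0.1297  0.1256]
top arm 250 min [-0.0213 -0.1457  0.0851] max [ 0.0644 -0.1144  0.0982] med [ 0.0189 -0.1254  0
[... 2471 characters left out ...]
55  61  82 116 115  92  62  33  20  30]
 [ 15  26  98 131  68  66  69  69  68  76 112  46  15]
 [ 14  76 154 153  83  65  69  70  66  85 148 106  23]
 [ 22 130 162 162 107  64  67  68  67  81 122 138  40]
 [ 22 134 168 168 153 105  71  71  82  89 129 145  45]
 [ 39  99 167 176 186 179 159 104 113 131 153 139  41]
 [ 24  60 125 175 195 205 199 164 166 166 150  92  37]
 [ 21  55  71 113 165 189 195 184 163 136  94  55  21]
 [ 20  58  65  66  79  95 109 106  88  72  64  52  17]
 [ 20  56  66  66  67  69  72  71  70  66  64  50  15]
 [ 17  42  64  66  68  70  71  72  70  66  63  37  13]
 [ 16  22  57  68  68  70  72  73  70  66  49  20  15]
 [ 18  17  26  44  60  67  70  69  62  45  20  12  17]]
```

```bash
cat > g.py <<'E'
from h import *
from scipy.spatial.transform import Rotation as Ro
O=np.array([.470,-.0077]);A=.1388
Rs=np.array([[np.cos(A),-np.sin(A)],[np.sin(A),np.cos(A)]])
def pose():
    s=arm.sense();w,x,y,z=s['ee_rot'];return np.array(s['tool_pos']),Ro.from_quat([x,y,z,w]),s
def st(p): return np.r_[(np.asarray(p)[:2]-O)@Rs,p[2]]
def goto(x,y,z):
    p,R,s=pose();w=np.r_[O+Rs@[x,y],z]
    G=Ro.from_matrix(np.c_[np.r_[-Rs[:,0],0],np.r_[Rs[:,1],0],[0,0,-1]])
    print('t',s['time'],'now st',st(p).round(4),'shift',R.inv().apply(w-p).round(4),'rot',np.degrees((R.inv()*G).as_rotvec()).round(2),'q',np.round(s['joint_positions'],2))
E
python3 - <<'E'
from g import *
goto(-.004,-.021,.23)
print('tray st',st([.462,.375,0]))
E
```

```text
t 0.1 now st [-0.243   0.6565  0.2301] shift [-0.4638 -0.5487  0.0011] rot [ -0.11  -0.03 -20.78] q [ 1.23  0.05  1.61 -0.    1.48 -0.12]
tray st [0.0450253  0.38012631 0.        ]
```

Emit:
{"method": "arm_command", "body": {
  "targets": [
    {"tx":-0.03,"ty":-0.036,"rz":-8,"claw":0.7},
    {"tx":-0.06,"ty":-0.072,"rz":-16,"claw":0.7},
    {"tx":-0.09,"ty":-0.108,"rz":-20.8,"claw":0.7},
    {"tx":-0.12,"ty":-0.144,"rz":-20.8,"claw":0.7},
    {"tx":-0.15,"ty":-0.18,"rz":-20.8,"claw":0.7}
  ]
}}

```text
$.targets[0]: bad value
```

```bash
python3 -c "
from g import *
goto(-.004,-.021,.23);print(pose()[2]['width'])"
```

```text
t 0.1 now st [-0.243   0.6565  0.2301] shift [-0.4638 -0.5487  0.0011] rot [ -0.11  -0.03 -20.78] q [ 1.23  0.05  1.61 -0.    1.48 -0.12]
0.08540196289357146
```

Every row probably needs all seven numbers.

Emit:
{"method": "arm_command", "body": {
  "targets": [
    {"tx":-0.03,"ty":-0.036,"tz":0,"rx":0,"ry":0,"rz":-8,"claw":0.7},
    {"tx":-0.06,"ty":-0.072,"tz":0,"rx":0,"ry":0,"rz":-16,"claw":0.7},
    {"tx":-0.09,"ty":-0.108,"tz":0,"rx":0,"ry":0,"rz":-20.8,"claw":0.7},
    {"tx":-0.12,"ty":-0.144,"tz":0,"rx":0,"ry":0,"rz":-20.8,"claw":0.7},
    {"tx":-0.15,"ty":-0.18,"tz":0,"rx":0,"ry":0,"rz":-20.8,"claw":0.7}
  ]
}}

```text
time: 0.6
tool_pos: [0.2452, 0.3988, 0.2307]
ee_rot: [-0.0, -0.07, 0.998, -0.0]
contact_force: [0.9, 0.4, 0.1]
width: 0.0598
finger_force: 0.0
```

```bash
python3 -c "
from g import *
goto(-.004,-.021,.23);print(pose()[2]['width'])"
```

```text
t 0.6 now st [-0.1664  0.4336  0.2307] shift [-0.1618 -0.4548  0.0009] rot [-0.04 -0.02  0.07] q [ 0.86 -0.34  1.96 -0.    1.51 -0.85]
0.05981667733115539
```

Emit:
{"method": "arm_command", "body": {
  "targets": [
    {"tx":-0.016,"ty":-0.045,"tz":0,"rx":0,"ry":0,"rz":0,"claw":0.7},
    {"tx":-0.032,"ty":-0.09,"tz":0,"rx":0,"ry":0,"rz":0,"claw":0.7},
    {"tx":-0.048,"ty":-0.135,"tz":0,"rx":0,"ry":0,"rz":0,"claw":0.7},
    {"tx":-0.064,"ty":-0.18,"tz":0,"rx":0,"ry":0,"rz":0,"claw":0.7},
    {"tx":-0.08,"ty":-0.225,"tz":0,"rx":0,"ry":0,"rz":0,"claw":0.7}
  ]
}}

```text
time: 1.1
tool_pos: [0.3557, 0.1871, 0.231]
ee_rot: [0.0, -0.07, 0.998, 0.0]
contact_force: [0.7, 0.4, -0.3]
width: 0.0601
finger_force: 0.0
```

Emit:
{"method": "arm_command", "body": {
  "targets": [
    {"tx":-0.02,"ty":-0.045,"tz":0,"rx":0,"ry":0,"rz":0,"claw":0.7},
    {"tx":-0.04,"ty":-0.09,"tz":0,"rx":0,"ry":0,"rz":0,"claw":0.7},
    {"tx":-0.06,"ty":-0.135,"tz":0,"rx":0,"ry":0,"rz":0,"claw":0.7},
    {"tx":-0.08,"ty":-0.18,"tz":0.02,"rx":0,"ry":0,"rz":0,"claw":0.7},
    {"tx":-0.082,"ty":-0.23,"tz":0.05,"rx":0,"ry":0,"rz":0,"claw":0.7}
  ]
}}

```text
time: 1.6
tool_pos: [0.4689, -0.0203, 0.188]
ee_rot: [0.002, -0.069, 0.998, -0.0]
contact_force: [0.4, 0.8, 0.4]
width: 0.0599
finger_force: 0.0
```

```bash
python3 -c "
from g import *
S=snap('side');T=snap('top');goto(-.004,-.021,.077)
a=cv2.resize(T['pixels'][190:340,225:425],(400,300),interpolation=cv2.INTER_CUBIC)
b=cv2.resize(S['pixels'][140:290,240:440],(400,300),interpolation=cv2.INTER_CUBIC)
cv2.imwrite('pics/c3.png',np.hstack([a,b])[...,::-1])"
```

```text
t 1.7 now st [-0.007  -0.0132  0.1826] shift [-0.0038 -0.008   0.1056] rot [ 0.07 -0.43 -0.34] q [-0.21 -0.31  2.02 -0.    1.43 -1.91]
```

View pics/c3.png

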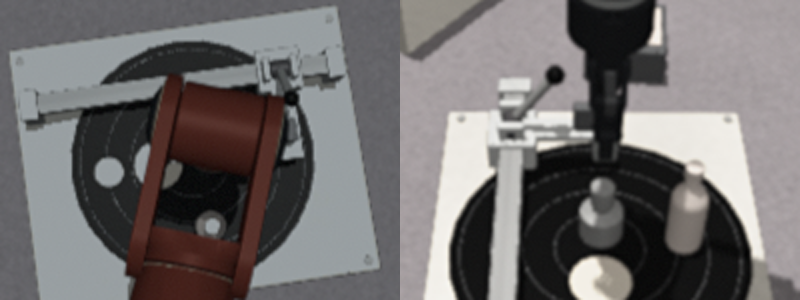

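The side crop shows the open fingers at (606,150) right above the steel knob at (602,187). The top view is blocked by the arm.

Emit:
{"method": "arm_command", "body": {
  "targets": [
    {"tx":0,"ty":0,"tz":0,"rx":0,"ry":0,"rz":0,"claw":0.7},
    {"tx":0,"ty":0,"tz":0.015,"rx":0,"ry":0,"rz":0,"claw":0.7},
    {"tx":0,"ty":0,"tz":0.035,"rx":0,"ry":0,"rz":0,"claw":0.7},
    {"tx":0,"ty":0,"tz":0.05,"rx":0,"ry":0,"rz":0,"claw":0.7},
    {"tx":0,"ty":0,"tz":0.05,"rx":0,"ry":0,"rz":0,"claw":0.7}
  ]
}}

```text
time: 2.2
tool_pos: [0.4647, -0.0166, 0.1342]
ee_rot: [-0.002, -0.071, 0.998, 0.001]
contact_force: [-1.0, -0.5, -0.5]
width: 0.06
finger_force: 0.0
```

```bash
python3 -c "
from g import *
goto(-.004,-.021,.077)"
```

```text
t 2.2 now st [-0.0064 -0.0081  0.1342] shift [-0.0027 -0.013   0.0572] rot [ 0.09 -0.25  0.14] q [-0.2  -0.26  2.07  0.    1.34 -1.91]
```

Emit:
{"method": "arm_command", "body": {
  "targets": [
    {"tx":-0.003,"ty":-0.013,"tz":0.005,"rx":0,"ry":0,"rz":0,"claw":0.7},
    {"tx":-0.003,"ty":-0.013,"tz":0.02,"rx":0,"ry":0,"rz":0,"claw":0.7},
    {"tx":-0.003,"ty":-0.013,"tz":0.04,"rx":0,"ry":0,"rz":0,"claw":0.7},
    {"tx":-0.003,"ty":-0.013,"tz":0.057,"rx":0,"ry":0,"rz":0,"claw":0.7},
    {"tx":-0.003,"ty":-0.013,"tz":0.057,"rx":0,"ry":0,"rz":0,"claw":0.7}
  ]
}}

```text
time: 2.7
tool_pos: [0.4695, -0.0302, 0.0771]
ee_rot: [-0.003, -0.069, 0.998, 0.001]
contact_force: [-0.8, 0.2, 0.4]
width: 0.06
finger_force: 0.0
```

```bash
python3 -c "
from g import *
S=snap('side');goto(-.004,-.021,.077);print(pose()[2]['contact_force'])
b=cv2.resize(S['pixels'][170:290,270:430],(800,600),interpolation=cv2.INTER_CUBIC)
cv2.imwrite('pics/c4.png',b[...,::-1])"
```

```text
t 2.75 now st [-0.0026 -0.0226  0.0787] shift [0.0014 0.0016 0.0017] rot [ 0.06 -0.15  0.  ] q [-0.22 -0.17  2.09  0.    1.22 -1.93]
[-0.12169366  0.29004495 -0.13800223]
```

View pics/c4.png

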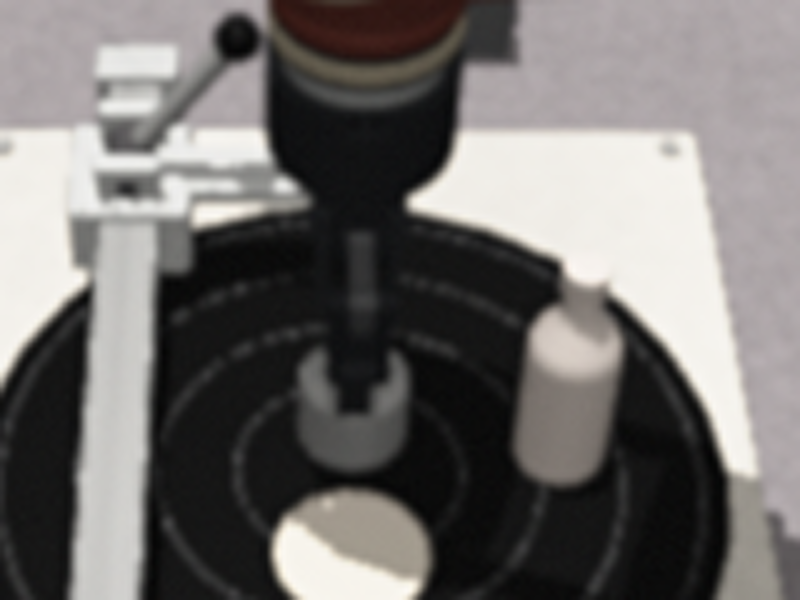

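The near finger (355,380) stands in front of the knob, in line with the weight's axis (355,420). I close the fingers there.

Emit:
{"method": "arm_command", "body": {
  "targets": [
    {"tx":0,"ty":0,"tz":0,"rx":0,"ry":0,"rz":0,"claw":0.2},
    {"tx":0,"ty":0,"tz":0,"rx":0,"ry":0,"rz":0,"claw":0.2},
    {"tx":0,"ty":0,"tz":0,"rx":0,"ry":0,"rz":0,"claw":0.1},
    {"tx":0,"ty":0,"tz":0,"rx":0,"ry":0,"rz":0,"claw":0.1},
    {"tx":0,"ty":0,"tz":0,"rx":0,"ry":0,"rz":0,"claw":0.1}
  ]
}}

```text
time: 3.25
tool_pos: [0.4724, -0.0306, 0.0814]
ee_rot: [0.001, -0.07, 0.998, -0.0]
contact_force: [-0.2, 1.2, 5.5]
width: 0.0238
finger_force: 58.9
```

```bash
python3 -c "
from g import *
goto(-.004,-.021,.077)"
```

```text
t 3.25 now st [-0.0007 -0.023   0.0814] shift [0.0033 0.002  0.0044] rot [-0.04  0.13  0.03] q [-0.22 -0.18  2.09  0.    1.22 -1.93]
```

The grip sits high: the width is under 26 mm and the tool is pushed up. I open, go about 6 mm lower and close again.

Emit:
{"method": "arm_command", "body": {
  "targets": [
    {"tx":0,"ty":0,"tz":0,"rx":0,"ry":0,"rz":0,"claw":0.6},
    {"tx":0,"ty":0,"tz":0,"rx":0,"ry":0,"rz":0,"claw":0.6},
    {"tx":0.002,"ty":0,"tz":0.003,"rx":0,"ry":0,"rz":0,"claw":0.6},
    {"tx":0.002,"ty":0,"tz":0.006,"rx":0,"ry":0,"rz":0,"claw":0.6},
    {"tx":0.002,"ty":0,"tz":0.006,"rx":0,"ry":0,"rz":0,"claw":0.6}
  ]
}}

```text
time: 3.75
tool_pos: [0.4686, -0.0306, 0.073]
ee_rot: [-0.001, -0.07, 0.998, 0.0]
contact_force: [-0.4, -0.1, 0.5]
width: 0.0511
finger_force: 0.0
```

```bash
python3 -c "
from g import *
goto(-.004,-.021,.075)
S=snap('side');b=S['pixels'];import numpy as np
print(pose()[2]['contact_force'].round(2), pose()[2]['width'])"
```

```text
t 3.75 now st [-0.0045 -0.0225  0.073 ] shift [-0.0005  0.0015 -0.002 ] rot [ 0.03 -0.1   0.02] q [-0.22 -0.17  2.1  -0.    1.21 -1.93]
[ 0.28  0.49 -0.78] 0.05103952040563561
```

Emit:
{"method": "arm_command", "body": {
  "targets": [
    {"tx":0,"ty":0,"tz":0,"rx":0,"ry":0,"rz":0,"claw":0.2},
    {"tx":0,"ty":0,"tz":0,"rx":0,"ry":0,"rz":0,"claw":0.1},
    {"tx":0,"ty":0,"tz":0,"rx":0,"ry":0,"rz":0,"claw":0.1},
    {"tx":0,"ty":0,"tz":0,"rx":0,"ry":0,"rz":0,"claw":0.1},
    {"tx":0,"ty":0,"tz":0,"rx":0,"ry":0,"rz":0,"claw":0.1}
  ]
}}

```text
time: 4.3
tool_pos: [0.4696, -0.0306, 0.0742]
ee_rot: [0.0, -0.07, 0.998, 0.0]
contact_force: [0.0, 0.6, 1.0]
width: 0.0242
finger_force: 58.8
```

```bash
python3 -c "
from g import *
goto(-.004,-.021,.075)"
```

```text
t 4.3 now st [-0.0036 -0.0227  0.0742] shift [ 0.0004  0.0017 -0.0008] rot [0.01 0.01 0.03] q [-0.22 -0.17  2.1   0.    1.21 -1.93]
```

Emit:
{"method": "arm_command", "body": {
  "targets": [
    {"tx":0,"ty":0,"tz":-0.01,"rx":0,"ry":0,"rz":0,"claw":0.1},
    {"tx":0,"ty":0,"tz":-0.03,"rx":0,"ry":0,"rz":0,"claw":0.1},
    {"tx":0,"ty":0,"tz":-0.055,"rx":0,"ry":0,"rz":0,"claw":0.1},
    {"tx":0,"ty":0,"tz":-0.08,"rx":0,"ry":0,"rz":0,"claw":0.1},
    {"tx":0,"ty":0,"tz":-0.1,"rx":0,"ry":0,"rz":0,"claw":0.1}
  ]
}}

```text
time: 4.8
tool_pos: [0.4694, -0.0309, 0.1755]
ee_rot: [0.0, -0.07, 0.998, -0.0]
contact_force: [0.4, -0.3, -3.1]
width: 0.0246
finger_force: 59.2
```

```bash
python3 -c "
from g import *
S=snap('side');goto(.045,.380,.175);s=pose()[2];print(s['contact_force'],s['width'],s['finger_force'])
b=cv2.resize(S['pixels'][150:300,250:450],(600,450),interpolation=cv2.INTER_CUBIC)
cv2.imwrite('pics/c5.png',b[...,::-1])"
```

```text
t 4.85 now st [-0.0019 -0.0235  0.1793] shift [-0.047   0.4035  0.0035] rot [-0.15  0.35  0.02] q [-0.22 -0.29  2.02 -0.    1.41 -1.93]
[ 3.08988368  1.0238347  -0.4503969 ] 0.024030416281979695 59.22637972980738
```

View pics/c5.png

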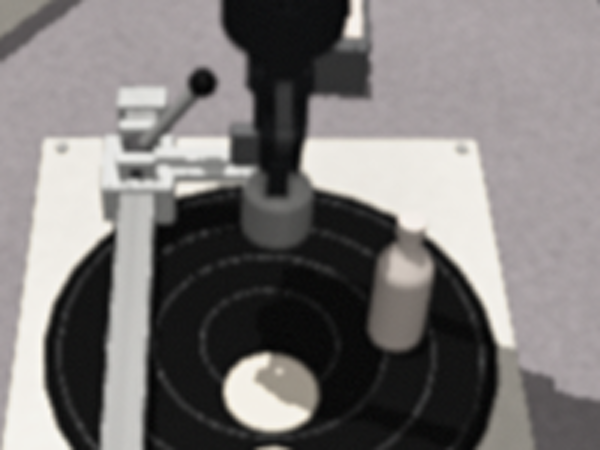

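The weight hangs upright in the fingers at (277,210), clear of the platter. I carry it to the tray.

Emit:
{"method": "arm_command", "body": {
  "targets": [
    {"tx":0,"ty":0.02,"tz":0,"rx":0,"ry":0,"rz":0,"claw":0.1},
    {"tx":-0.005,"ty":0.05,"tz":0,"rx":0,"ry":0,"rz":0,"claw":0.1},
    {"tx":-0.01,"ty":0.085,"tz":0,"rx":0,"ry":0,"rz":0,"claw":0.1},
    {"tx":-0.015,"ty":0.12,"tz":0,"rx":0,"ry":0,"rz":0,"claw":0.1},
    {"tx":-0.02,"ty":0.155,"tz":0,"rx":0,"ry":0,"rz":0,"claw":0.1}
  ]
}}

```text
time: 5.35
tool_pos: [0.467, 0.1266, 0.1732]
ee_rot: [-0.0, -0.069, 0.998, -0.0]
contact_force: [0.9, -0.3, -3.2]
width: 0.024
finger_force: 59.4
```

Emit:
{"method": "arm_command", "body": {
  "targets": [
    {"tx":-0.005,"ty":0.035,"tz":0,"rx":0,"ry":0,"rz":0,"claw":0.1},
    {"tx":-0.01,"ty":0.07,"tz":0,"rx":0,"ry":0,"rz":0,"claw":0.1},
    {"tx":-0.015,"ty":0.105,"tz":0,"rx":0,"ry":0,"rz":0,"claw":0.1},
    {"tx":-0.02,"ty":0.14,"tz":0,"rx":0,"ry":0,"rz":0,"claw":0.1},
    {"tx":-0.025,"ty":0.17,"tz":0,"rx":0,"ry":0,"rz":0,"claw":0.1}
  ]
}}

```text
time: 5.85
tool_pos: [0.4681, 0.2988, 0.173]
ee_rot: [-0.001, -0.07, 0.998, -0.0]
contact_force: [0.5, -1.1, -3.0]
width: 0.0243
finger_force: 59.5
```

```bash
python3 -c "
from g import *
goto(.045,.380,.049);s=pose()[2];print(s['contact_force'],s['width'],s['finger_force'])"
```

```text
t 5.85 now st [0.0405 0.3038 0.173 ] shift [-0.0047  0.0763  0.1239] rot [-0.03 -0.07  0.07] q [ 0.43 -0.07  1.83 -0.    1.38 -1.28]
[ 0.50346441 -1.09796763 -2.99506846] 0.024263849717138047 59.46526573039591
```

Emit:
{"method": "arm_command", "body": {
  "targets": [
    {"tx":-0.003,"ty":0.035,"tz":0,"rx":0,"ry":0,"rz":0,"claw":0.1},
    {"tx":-0.005,"ty":0.065,"tz":0.005,"rx":0,"ry":0,"rz":0,"claw":0.1},
    {"tx":-0.005,"ty":0.076,"tz":0.03,"rx":0,"ry":0,"rz":0,"claw":0.1},
    {"tx":-0.005,"ty":0.076,"tz":0.06,"rx":0,"ry":0,"rz":0,"claw":0.1},
    {"tx":-0.005,"ty":0.076,"tz":0.085,"rx":0,"ry":0,"rz":0,"claw":0.1}
  ]
}}

```text
time: 6.35
tool_pos: [0.4622, 0.3732, 0.0865]
ee_rot: [-0.001, -0.07, 0.998, -0.001]
contact_force: [-0.1, -0.1, -3.5]
width: 0.0247
finger_force: 59.5
```

Emit:
{"method": "arm_command", "body": {
  "targets": [
    {"tx":0,"ty":0,"tz":0.01,"rx":0,"ry":0,"rz":0,"claw":0.1},
    {"tx":0,"ty":0,"tz":0.02,"rx":0,"ry":0,"rz":0,"claw":0.1},
    {"tx":0,"ty":0,"tz":0.027,"rx":0,"ry":0,"rz":0,"claw":0.1},
    {"tx":0,"ty":0,"tz":0.032,"rx":0,"ry":0,"rz":0,"claw":0.1},
    {"tx":0,"ty":0,"tz":0.034,"rx":0,"ry":0,"rz":0,"claw":0.1}
  ]
}}

```text
time: 6.85
tool_pos: [0.4637, 0.3734, 0.0554]
ee_rot: [0.0, -0.069, 0.998, 0.0]
contact_force: [-1.3, -0.2, -2.9]
width: 0.0242
finger_force: 59.5
```

```bash
python3 -c "
from g import *
S=snap('side');goto(.045,.380,.046);s=pose()[2];print(s['contact_force'],s['width'],s['finger_force'])
T=snap('top')
b=cv2.resize(S['pixels'][370:480,240:400],(480,330),interpolation=cv2.INTER_CUBIC)
t=cv2.resize(T['pixels'][220:320,140:240],(320,330),interpolation=cv2.INTER_CUBIC)
cv2.imwrite('pics/c6.png',np.hstack([b,t])[...,::-1])"
```

```text
t 6.9 now st [0.0464 0.3783 0.0553] shift [0.0014 0.0017 0.0093] rot [0.01 0.03 0.01] q [ 0.55  0.15  1.81 -0.    1.17 -1.16]
[ 0.10118417 -0.89450131 -2.99918561] 0.024414766052001213 59.52705531846732
```

View pics/c6.png

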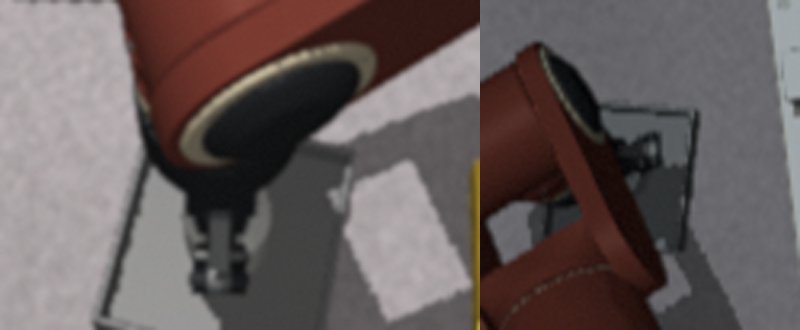

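The weight hangs inside the grey tray, with its base around (228,225) in the left crop, about 9 mm above the floor. I lower it in small steps.

Emit:
{"method": "arm_command", "body": {
  "targets": [
    {"tx":0,"ty":0,"tz":0.003,"rx":0,"ry":0,"rz":0,"claw":0.1},
    {"tx":0,"ty":0,"tz":0.005,"rx":0,"ry":0,"rz":0,"claw":0.1},
    {"tx":0,"ty":0,"tz":0.007,"rx":0,"ry":0,"rz":0,"claw":0.1},
    {"tx":0,"ty":0,"tz":0.008,"rx":0,"ry":0,"rz":0,"claw":0.1},
    {"tx":0,"ty":0,"tz":0.008,"rx":0,"ry":0,"rz":0,"claw":0.1}
  ]
}}

```text
time: 7.45
tool_pos: [0.4632, 0.3733, 0.0468]
ee_rot: [-0.0, -0.07, 0.998, -0.0]
contact_force: [-0.5, 0.6, -3.6]
width: 0.0243
finger_force: 59.5
```

Emit:
{"method": "arm_command", "body": {
  "targets": [
    {"tx":0,"ty":0,"tz":0.001,"rx":0,"ry":0,"rz":0,"claw":0.1},
    {"tx":0,"ty":0,"tz":0.001,"rx":0,"ry":0,"rz":0,"claw":0.1},
    {"tx":0,"ty":0,"tz":0.002,"rx":0,"ry":0,"rz":0,"claw":0.1},
    {"tx":0,"ty":0,"tz":0.002,"rx":0,"ry":0,"rz":0,"claw":0.1},
    {"tx":0,"ty":0,"tz":0.002,"rx":0,"ry":0,"rz":0,"claw":0.1}
  ]
}}

```text
time: 7.95
tool_pos: [0.4638, 0.3737, 0.0461]
ee_rot: [0.0, -0.07, 0.998, 0.0]
contact_force: [-1.6, -1.1, 5.8]
width: 0.0243
finger_force: 60.1
```

The force reverses to +5.8 N, so it stands on the floor. I release and rise.

Emit:
{"method": "arm_command", "body": {
  "targets": [
    {"tx":0,"ty":0,"tz":0,"rx":0,"ry":0,"rz":0,"claw":0.35},
    {"tx":0,"ty":0,"tz":0,"rx":0,"ry":0,"rz":0,"claw":0.6},
    {"tx":0,"ty":0,"tz":0,"rx":0,"ry":0,"rz":0,"claw":0.6},
    {"tx":0,"ty":0,"tz":-0.01,"rx":0,"ry":0,"rz":0,"claw":0.6},
    {"tx":0,"ty":0,"tz":-0.03,"rx":0,"ry":0,"rz":0,"claw":0.6}
  ]
}}

```text
time: 8.45
tool_pos: [0.462, 0.3725, 0.0737]
ee_rot: [-0.002, -0.07, 0.998, -0.001]
contact_force: [-0.5, 0.3, 0.3]
width: 0.0514
finger_force: 0.0
```

Emit:
{"method": "arm_command", "body": {
  "targets": [
    {"tx":0,"ty":0,"tz":-0.04,"rx":0,"ry":0,"rz":0,"claw":0.6},
    {"tx":0,"ty":0,"tz":-0.08,"rx":0,"ry":0,"rz":0,"claw":0.6},
    {"tx":0,"ty":0,"tz":-0.12,"rx":0,"ry":0,"rz":0,"claw":0.0},
    {"tx":0,"ty":-0.03,"tz":-0.14,"rx":0,"ry":0,"rz":0,"claw":0.0},
    {"tx":0,"ty":-0.07,"tz":-0.15,"rx":0,"ry":0,"rz":0,"claw":0.0}
  ]
}}

```text
time: 8.95
tool_pos: [0.4742, 0.3049, 0.2296]
ee_rot: [0.003, -0.071, 0.997, 0.001]
contact_force: [1.0, -0.7, 0.4]
width: 0.0082
finger_force: 0.0
```

```bash
python3 -c "
from g import *
S=snap('side');goto(.0,-.129,.2);s=pose()[2];print(s['contact_force'],s['width'],s['finger_force'])
c=cloud(S);k=(abs(c[...,0]-.463)<.055)&(abs(c[...,1]-.375)<.055)&(c[...,2]>.06)&(c[...,2]<.1);p=c[k];print(len(p),p.min(0),p.max(0))"
```

```text
t 9.0 now st [0.048  0.3036 0.2302] shift [ 0.0476 -0.4326  0.0309] rot [-0.14  0.39 -0.07] q [ 0.43 -0.1   1.76 -0.    1.47 -1.28]
[ 2.61409764 -0.84573989  0.30214298] 0.0009914869373683745 0.0
286 [0.44931674 0.36324161 0.06051522] [0.47468733 0.38852548 0.08263841]
```

The weight stands upright in the tray, with its top near 80 mm at (0.462, 0.376). Next is the lever: I bring the closed fingers to the robot side of the ball.

Emit:
{"method": "arm_command", "body": {
  "targets": [
    {"tx":0.005,"ty":-0.03,"tz":0,"rx":0,"ry":0,"rz":0,"claw":0.0},
    {"tx":0.01,"ty":-0.075,"tz":0,"rx":0,"ry":0,"rz":0,"claw":0.0},
    {"tx":0.015,"ty":-0.12,"tz":0,"rx":0,"ry":0,"rz":0,"claw":0.0},
    {"tx":0.02,"ty":-0.165,"tz":0,"rx":0,"ry":0,"rz":0,"claw":0.0},
    {"tx":0.03,"ty":-0.21,"tz":0,"rx":0,"ry":0,"rz":0,"claw":0.0}
  ]
}}

```text
time: 9.5
tool_pos: [0.4724, 0.0902, 0.2258]
ee_rot: [0.001, -0.07, 0.998, -0.0]
contact_force: [0.3, 0.7, -0.7]
width: -0.0002
finger_force: 0.0
```

Emit:
{"method": "arm_command", "body": {
  "targets": [
    {"tx":0.005,"ty":-0.045,"tz":0,"rx":0,"ry":0,"rz":0,"claw":0.0},
    {"tx":0.01,"ty":-0.09,"tz":0,"rx":0,"ry":0,"rz":0,"claw":0.0},
    {"tx":0.015,"ty":-0.13,"tz":0,"rx":0,"ry":0,"rz":0,"claw":0.0},
    {"tx":0.02,"ty":-0.17,"tz":0,"rx":0,"ry":0,"rz":0,"claw":0.0},
    {"tx":0.024,"ty":-0.2,"tz":0,"rx":0,"ry":0,"rz":0,"claw":0.0}
  ]
}}

```text
time: 10.0
tool_pos: [0.4762, -0.1118, 0.2258]
ee_rot: [0.001, -0.069, 0.998, -0.0]
contact_force: [0.5, 0.2, 0.6]
width: 0.0002
finger_force: 0.0
```

```bash
python3 -c "
from g import *
goto(.0,-.129,.15)"
```

```text
t 10.0 now st [-0.0082 -0.104   0.2258] shift [-0.0082 -0.025   0.0758] rot [-0.05  0.06 -0.07] q [-0.38 -0.28  1.93 -0.    1.49 -2.09]
```

Emit:
{"method": "arm_command", "body": {
  "targets": [
    {"tx":0,"ty":-0.02,"tz":0,"rx":0,"ry":0,"rz":0,"claw":0.0},
    {"tx":-0.003,"ty":-0.026,"tz":0.015,"rx":0,"ry":0,"rz":0,"claw":0.0},
    {"tx":-0.005,"ty":-0.026,"tz":0.045,"rx":0,"ry":0,"rz":0,"claw":0.0},
    {"tx":-0.005,"ty":-0.026,"tz":0.073,"rx":0,"ry":0,"rz":0,"claw":0.0},
    {"tx":-0.005,"ty":-0.026,"tz":0.073,"rx":0,"ry":0,"rz":0,"claw":0.0}
  ]
}}

```text
time: 10.5
tool_pos: [0.4818, -0.1324, 0.1465]
ee_rot: [-0.004, -0.07, 0.998, 0.003]
contact_force: [-0.4, 0.7, -0.2]
width: 0.0001
finger_force: 0.0
```

```bash
python3 -c "
from g import *
goto(.0,-.13,.15)
S=snap('side')
b=cv2.resize(S['pixels'][130:250,250:410],(640,480),interpolation=cv2.INTER_CUBIC)
cv2.imwrite('pics/c7.png',b[...,::-1])"
```

```text
t 10.5 now st [-0.0055 -0.1251  0.1465] shift [-0.0055 -0.0049 -0.0036] rot [ 0.32 -0.48  0.06] q [-0.42 -0.18  1.98  0.    1.35 -2.13]
```

View pics/c7.png

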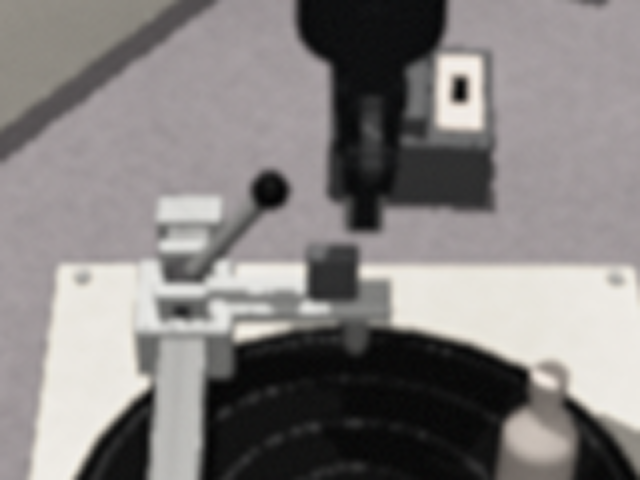

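The ball is at (269,190), and the fingertips at (365,220) are on its robot side, above the tab at (332,270). I push away from the robot along the rail-normal.

Emit:
{"method": "arm_command", "body": {
  "targets": [
    {"tx":-0.012,"ty":-0.005,"tz":-0.003,"rx":0,"ry":0,"rz":0,"claw":0.0},
    {"tx":-0.024,"ty":-0.005,"tz":-0.003,"rx":0,"ry":0,"rz":0,"claw":0.0},
    {"tx":-0.036,"ty":-0.005,"tz":-0.003,"rx":0,"ry":0,"rz":0,"claw":0.0},
    {"tx":-0.048,"ty":-0.005,"tz":-0.003,"rx":0,"ry":0,"rz":0,"claw":0.0},
    {"tx":-0.06,"ty":-0.005,"tz":-0.003,"rx":0,"ry":0,"rz":0,"claw":0.0}
  ]
}}

```text
time: 11.05
tool_pos: [0.5454, -0.1313, 0.1575]
ee_rot: [-0.001, -0.07, 0.998, -0.001]
contact_force: [-6.5, -0.8, 5.4]
width: 0.0001
finger_force: 3.5
```

```bash
python3 -c "
from g import *
goto(.123,-.13,.15)"
```

```text
t 11.05 now st [ 0.0576 -0.1328  0.1575] shift [-0.0655  0.0028  0.0074] rot [-0.07 -0.11  0.05] q [-0.37 -0.04  1.83 -0.    1.35 -2.08]
```

Emit:
{"method": "arm_command", "body": {
  "targets": [
    {"tx":-0.01,"ty":0.002,"tz":0,"rx":0,"ry":0,"rz":0,"claw":0.0},
    {"tx":-0.02,"ty":0.002,"tz":0,"rx":0,"ry":0,"rz":0,"claw":0.0},
    {"tx":-0.03,"ty":0.002,"tz":0,"rx":0,"ry":0,"rz":0,"claw":0.0},
    {"tx":-0.04,"ty":0.002,"tz":0.002,"rx":0,"ry":0,"rz":0,"claw":0.0},
    {"tx":-0.05,"ty":0.002,"tz":0.004,"rx":0,"ry":0,"rz":0,"claw":0.0}
  ]
}}

```text
time: 11.55
tool_pos: [0.5952, -0.122, 0.1509]
ee_rot: [-0.0, -0.07, 0.998, 0.0]
contact_force: [-2.6, -0.2, -0.8]
width: 0.0002
finger_force: 0.8
```

```bash
cat > ball.py <<'E'
from g import *
from m import tri,circ
# ball from side camera: dark points in the cloud near the rail
def ball(y,view='side'):
    s=snap(view);c=cloud(s);l=(c[...,:2]-O)@Rs
    k=(s['pixels'].max(-1)<45)&(abs(l[...,1]-y)<.03)&(l[...,0]>.02)&(l[...,0]<.2)&(c[...,2]>.145)&(c[...,2]<.21)
    p=np.c_[l[k],c[k][:,2]];print(view,len(p),p.min(0).round(4) if len(p) else'',p.max(0).round(4) if len(p) else '')
E
python3 -c "
from ball import *
goto(.123,-.13,.15);ball(-.127)"
```

```text
t 11.55 now st [ 0.1082 -0.1305  0.1509] shift [-0.0148  0.0005  0.0009] rot [ 0.   -0.01  0.04] q [-0.32  0.07  1.73 -0.    1.34 -2.03]
side 117 [ 0.0976 -0.1267  0.1581] [ 0.144  -0.0978  0.2071]
```

Contact continues. I push on in small steps to the end of the lever's travel.

Emit:
{"method": "arm_command", "body": {
  "targets": [
    {"tx":-0.005,"ty":0,"tz":0,"rx":0,"ry":0,"rz":0,"claw":0.0},
    {"tx":-0.01,"ty":0,"tz":0,"rx":0,"ry":0,"rz":0,"claw":0.0},
    {"tx":-0.014,"ty":0,"tz":0,"rx":0,"ry":0,"rz":0,"claw":0.0},
    {"tx":-0.017,"ty":0,"tz":0,"rx":0,"ry":0,"rz":0,"claw":0.0},
    {"tx":-0.019,"ty":0,"tz":0,"rx":0,"ry":0,"rz":0,"claw":0.0}
  ]
}}

```text
time: 12.1
tool_pos: [0.61, -0.1201, 0.1505]
ee_rot: [-0.005, -0.07, 0.998, 0.0]
contact_force: [-17.2, -1.9, 6.6]
width: -0.0001
finger_force: 8.6
```

```bash
python3 -c "
from ball import *
goto(.123,-.13,.15);ball(-.127)"
```

```text
t 12.1 now st [ 0.1231 -0.1307  0.1505] shift [0.0001 0.0007 0.0005] rot [ 0.05 -0.58  0.04] q [-0.31  0.11  1.69 -0.    1.35 -2.02]
side 128 [ 0.113  -0.1268  0.1576] [ 0.1579 -0.0979  0.2099]
```

The force is 17 N against the end stop at exactly the expected position, so the lever is free. I back off, then go over the tab with the gripper opened to about 40 mm.

Emit:
{"method": "arm_command", "body": {
  "targets": [
    {"tx":0.02,"ty":0,"tz":0,"rx":0,"ry":0,"rz":0,"claw":0.0},
    {"tx":0.04,"ty":0,"tz":-0.01,"rx":0,"ry":0,"rz":0,"claw":0.0},
    {"tx":0.07,"ty":0,"tz":-0.02,"rx":0,"ry":0,"rz":0,"claw":0.45},
    {"tx":0.095,"ty":0,"tz":-0.02,"rx":0,"ry":0,"rz":0,"claw":0.45},
    {"tx":0.108,"ty":0,"tz":-0.02,"rx":0,"ry":0,"rz":0,"claw":0.45}
  ]
}}

```text
time: 12.65
tool_pos: [0.5055, -0.1349, 0.1719]
ee_rot: [0.001, -0.069, 0.998, -0.0]
contact_force: [-0.1, 0.4, -0.4]
width: 0.0387
finger_force: 0.0
```

```bash
python3 -c "
from ball import *
goto(.014,-.13,.1);ball(-.127)"
```

```text
t 12.65 now st [ 0.0176 -0.1309  0.1719] shift [0.0038 0.0009 0.0719] rot [-0.05  0.12 -0.01] q [-0.4  -0.15  1.91  0.    1.38 -2.11]
side 76 [ 0.0215 -0.1252  0.1597] [ 0.1576 -0.097   0.2064]
```

Emit:
{"method": "arm_command", "body": {
  "targets": [
    {"tx":0.003,"ty":0,"tz":0.01,"rx":0,"ry":0,"rz":0,"claw":0.45},
    {"tx":0.003,"ty":0,"tz":0.03,"rx":0,"ry":0,"rz":0,"claw":0.45},
    {"tx":0.003,"ty":0,"tz":0.05,"rx":0,"ry":0,"rz":0,"claw":0.45},
    {"tx":0.003,"ty":0,"tz":0.065,"rx":0,"ry":0,"rz":0,"claw":0.45},
    {"tx":0.003,"ty":0,"tz":0.07,"rx":0,"ry":0,"rz":0,"claw":0.45}
  ]
}}

```text
time: 13.2
tool_pos: [0.5024, -0.1344, 0.0984]
ee_rot: [-0.002, -0.07, 0.998, 0.001]
contact_force: [0.2, 0.3, 0.6]
width: 0.0384
finger_force: 0.0
```

Emit:
{"method": "arm_command", "body": {
  "targets": [
    {"tx":0,"ty":0,"tz":0,"rx":0,"ry":0,"rz":0,"claw":0.2},
    {"tx":0,"ty":0,"tz":0,"rx":0,"ry":0,"rz":0,"claw":0.1},
    {"tx":0,"ty":0,"tz":0,"rx":0,"ry":0,"rz":0,"claw":0.05},
    {"tx":0,"ty":0,"tz":0,"rx":0,"ry":0,"rz":0,"claw":0.05},
    {"tx":0,"ty":0,"tz":0,"rx":0,"ry":0,"rz":0,"claw":0.05}
  ]
}}

```text
time: 13.7
tool_pos: [0.503, -0.1321, 0.101]
ee_rot: [-0.0, -0.07, 0.998, 0.003]
contact_force: [-0.9, 10.3, -0.5]
width: 0.0129
finger_force: 60.8
```

Run:
```python
from ball import *
from m import circ
import pickle
goto(.014,.046,.1)
S=pickle.load(open('side.pkl','rb'));T=pickle.load(open('top.pkl','rb'))
gT=T['pixels'].min(-1);gS=S['pixels'].min(-1)
for n,s,e in(('top',T,circ(T,gT>130,(290,258,318,286))),('side',S,circ(S,gS>200,(322,266,358,294)))):
    print(n,'large disc st',st(ray(s,*e[0],.036)).round(4))
p=arm.sense();print(p['width'],p['finger_force'],p['contact_force'].round(1))
```

```text
t 13.7 now st [ 0.0155 -0.1277  0.101 ] shift [0.0014 0.1737 0.0021] rot [ 0.37 -0.01  0.03] q [-0.4  -0.08  1.97  0.01  1.25 -2.11]
top large disc st [-0.0028  0.0478  0.036 ]
side large disc st [-0.0033  0.053   0.036 ]
0.012947976815728963 60.80622375011444 [-0.9 10.3 -0.5]
```

Emit:
{"method": "arm_command", "body": {
  "targets": [
    {"tx":0,"ty":0.01,"tz":0,"rx":0,"ry":0,"rz":0,"claw":0.05},
    {"tx":0,"ty":0.025,"tz":0,"rx":0,"ry":0,"rz":0,"claw":0.05},
    {"tx":0,"ty":0.045,"tz":0,"rx":0,"ry":0,"rz":0,"claw":0.05},
    {"tx":0,"ty":0.065,"tz":0,"rx":0,"ry":0,"rz":0,"claw":0.05},
    {"tx":0,"ty":0.085,"tz":0,"rx":0,"ry":0,"rz":0,"claw":0.05}
  ]
}}

```text
time: 14.2
tool_pos: [0.4916, -0.0498, 0.101]
ee_rot: [0.001, -0.069, 0.998, -0.0]
contact_force: [4.9, -1.5, -7.4]
width: 0.0132
finger_force: 60.1
```

```bash
python3 -c "
from g import *
goto(.0155,.048,.1);p=arm.sense();print(p['width'],p['finger_force'],p['contact_force'].round(1),p['torque'].round(1))"
```

```text
t 14.2 now st [ 0.0156 -0.0447  0.101 ] shift [0.0001 0.0927 0.0009] rot [-0.05  0.09  0.01] q [-0.25 -0.15  2.03 -0.    1.26 -1.96]
0.013155982263533466 60.058913826942444 [ 4.9 -1.5 -7.4] [-0.1 -0.6 -0. ]
```

The head slides with low force, so I continue to the disc.

Emit:
{"method": "arm_command", "body": {
  "targets": [
    {"tx":0,"ty":0.02,"tz":0,"rx":0,"ry":0,"rz":0,"claw":0.05},
    {"tx":0,"ty":0.045,"tz":0,"rx":0,"ry":0,"rz":0,"claw":0.05},
    {"tx":0,"ty":0.07,"tz":0,"rx":0,"ry":0,"rz":0,"claw":0.05},
    {"tx":0,"ty":0.085,"tz":0,"rx":0,"ry":0,"rz":0,"claw":0.05},
    {"tx":0,"ty":0.093,"tz":0,"rx":0,"ry":0,"rz":0,"claw":0.05}
  ]
}}

```text
time: 14.7
tool_pos: [0.4787, 0.043, 0.101]
ee_rot: [0.001, -0.07, 0.998, 0.0]
contact_force: [6.2, -0.7, -8.5]
width: 0.0129
finger_force: 60.0
```

```bash
python3 -c "
from g import *
goto(.0155,.048,.1);p=arm.sense();print(p['width'],p['finger_force'],p['contact_force'].round(1),p['torque'].round(1))"
```

```text
t 14.7 now st [0.0156 0.049  0.101 ] shift [ 0.0001 -0.001   0.001 ] rot [-0.01  0.14  0.1 ] q [-0.07 -0.18  2.06  0.    1.26 -1.78]
0.012875097745492673 59.978304505348206 [ 6.2 -0.7 -8.5] [-0.1 -0.7 -0.1]
```

Emit:
{"method": "arm_command", "body": {
  "targets": [
    {"tx":0,"ty":0,"tz":0,"rx":0,"ry":0,"rz":0,"claw":0.45},
    {"tx":0,"ty":0,"tz":0,"rx":0,"ry":0,"rz":0,"claw":0.45},
    {"tx":0,"ty":0,"tz":-0.02,"rx":0,"ry":0,"rz":0,"claw":0.45},
    {"tx":0,"ty":0,"tz":-0.065,"rx":0,"ry":0,"rz":0,"claw":0.45},
    {"tx":0,"ty":0,"tz":-0.115,"rx":0,"ry":0,"rz":0,"claw":0.0}
  ]
}}

```text
time: 15.2
tool_pos: [0.4775, 0.041, 0.2167]
ee_rot: [-0.001, -0.069, 0.998, 0.0]
contact_force: [0.9, -0.1, 0.3]
width: 0.0251
finger_force: 0.0
```

Emit:
{"method": "arm_command", "body": {
  "targets": [
    {"tx":0,"ty":0.04,"tz":0,"rx":0,"ry":0,"rz":0,"claw":0.0},
    {"tx":0,"ty":0.09,"tz":0,"rx":0,"ry":0,"rz":0,"claw":0.0},
    {"tx":0,"ty":0.14,"tz":0,"rx":0,"ry":0,"rz":0,"claw":0.0},
    {"tx":0,"ty":0.19,"tz":0,"rx":0,"ry":0,"rz":0,"claw":0.0},
    {"tx":0,"ty":0.24,"tz":0,"rx":0,"ry":0,"rz":0,"claw":0.0}
  ]
}}

```text
time: 15.7
tool_pos: [0.4453, 0.2807, 0.2176]
ee_rot: [0.001, -0.069, 0.998, 0.0]
contact_force: [0.9, -1.2, -0.5]
width: 0.0
finger_force: 0.0
```

```bash
cat > chk.py <<'E'
from g import *
from m import circ
import pickle
S0=pickle.load(open('side.pkl','rb'));T0=pickle.load(open('top.pkl','rb'))
eS=circ(S0,S0['pixels'].min(-1)>200,(322,266,358,294));eT=circ(T0,T0['pixels'].min(-1)>130,(290,258,318,286))
for n,e in(('top',eT),('side',eS)):
    s=snap(n);pickle.dump(s,open(n+'1.pkl','wb'));c=cloud(s);l=np.concatenate([(c[...,:2]-O)@Rs,c[...,2:]],-1)
    print(n,'disc',st(ray(s,*e[0],.036)).round(4))
    for nm,x0,x1,z0,z1 in(('tab',-.01,.04,.12,.135),('armtop',-.03,.065,.086,.098),('cheek',.07,.13,.105,.118),('lever',.03,.2,.15,.2),('probe',-.015,.02,.05,.075)):
        k=(l[...,0]>x0)&(l[...,0]<x1)&(abs(l[...,1]-.048)<.05)&(l[...,2]>z0)&(l[...,2]<z1);p=l[k]
        if len(p): print(n,nm,len(p),p.min(0).round(4),p.max(0).round(4),'mid y',((p.min(0)+p.max(0))/2)[1].round(4),'med',np.median(p,0).round(4))
    if n=='side':
        r=s['pixels'][160:320,250:430];cv2.imwrite('pics/c8.png',cv2.resize(r,(675,600),interpolation=cv2.INTER_CUBIC)[...,::-1])
goto(.19,.048,.25)
E
python3 chk.py
```

```text
top disc [-0.0028  0.0478  0.036 ]
top tab 61 [-0.0013  0.0411  0.1207] [0.0279 0.0545 0.1302] mid y 0.0478 med [0.0125 0.0476 0.1248]
top armtop 294 [-0.0217  0.0328  0.0864] [0.0649 0.0625 0.0979] mid y 0.0476 med [0.0281 0.0473 0.0912]
top cheek 158 [0.0831 0.0239 0.1051] [0.1122 0.0714 0.1178] mid y 0.0476 med [0.0968 0.0481 0.1104]
top lever 82 [0.133  0.0374 0.1503] [0.1631 0.0583 0.1824] mid y 0.0479 med [0.1492 0.0475 0.1695]
side disc [-0.0033  0.053   0.036 ]
side armtop 6 [0.0638 0.0371 0.0909] [0.0642 0.0518 0.0929] mid y 0.0444 med [0.064  0.0448 0.0925]
side cheek 270 [0.0821 0.0269 0.1052] [0.1148 0.0758 0.1176] mid y 0.0513 med [0.0962 0.0547 0.1112]
side lever 141 [0.1323 0.0449 0.1504] [0.1618 0.0633 0.1771] mid y 0.0541 med [0.1474 0.0558 0.1681]
t 15.8 now st [0.0148 0.2919 0.2174] shift [-0.1737 -0.245  -0.0329] rot [0.12 0.08 0.38] q [ 0.43 -0.18  1.86  0.    1.46 -1.29]
```

In the top view the head's arm, tab and cheeks sit at y = 47.6 mm and the disc at 47.8 mm, so the head is aligned. Before going behind the lever, I check the brown bottle's height.

Run:
```python
from g import *
import pickle
for n in('top','side'):
    s=pickle.load(open(n+'1.pkl','rb'));c=cloud(s);l=np.concatenate([(c[...,:2]-O)@Rs,c[...,2:]],-1)
    k=(l[...,0]>.17)&(l[...,0]<.35)&(abs(l[...,1])<.09)&(l[...,2]>.05)&(l[...,2]<.16);p=l[k]
    print(n,p.min(0).round(3),p.max(0).round(3))
```

```text
top [ 0.275 -0.06   0.051] [0.334 0.09  0.135]
side [ 0.274 -0.051  0.05 ] [0.333 0.09  0.132]
```

Emit:
{"method": "arm_command", "body": {
  "targets": [
    {"tx":-0.035,"ty":0,"tz":0,"rx":0,"ry":0,"rz":0,"claw":0.0},
    {"tx":-0.07,"ty":0,"tz":0,"rx":0,"ry":0,"rz":0,"claw":0.0},
    {"tx":-0.11,"ty":-0.02,"tz":0,"rx":0,"ry":0,"rz":0,"claw":0.0},
    {"tx":-0.15,"ty":-0.045,"tz":0,"rx":0,"ry":0,"rz":0,"claw":0.0},
    {"tx":-0.185,"ty":-0.075,"tz":0,"rx":0,"ry":0,"rz":0,"claw":0.0}
  ]
}}

```text
time: 16.3
tool_pos: [0.6411, 0.2291, 0.217]
ee_rot: [0.001, -0.07, 0.998, 0.0]
contact_force: [-0.8, 0.2, 0.6]
width: -0.0003
finger_force: 0.0
```

Emit:
{"method": "arm_command", "body": {
  "targets": [
    {"tx":0,"ty":-0.04,"tz":0,"rx":0,"ry":0,"rz":0,"claw":0.0},
    {"tx":0,"ty":-0.08,"tz":0,"rx":0,"ry":0,"rz":0,"claw":0.0},
    {"tx":0,"ty":-0.12,"tz":0,"rx":0,"ry":0,"rz":0,"claw":0.0},
    {"tx":0,"ty":-0.16,"tz":0,"rx":0,"ry":0,"rz":0,"claw":0.0},
    {"tx":0,"ty":-0.17,"tz":0,"rx":0,"ry":0,"rz":0,"claw":0.0}
  ]
}}

```text
time: 16.8
tool_pos: [0.6632, 0.057, 0.217]
ee_rot: [0.001, -0.067, 0.998, -0.001]
contact_force: [-0.4, -0.3, 0.3]
width: -0.0004
finger_force: 0.0
```

```bash
python3 -c "
from g import *
goto(.205,.048,.157)"
```

```text
t 16.8 now st [0.2002 0.0373 0.217 ] shift [-0.0046  0.0108  0.06  ] rot [-0.09  0.05 -0.28] q [-0.03  0.15  1.53 -0.    1.46 -1.73]
```

Emit:
{"method": "arm_command", "body": {
  "targets": [
    {"tx":-0.004,"ty":0.007,"tz":0,"rx":0,"ry":0,"rz":0,"claw":0.0},
    {"tx":-0.004,"ty":0.007,"tz":0.015,"rx":0,"ry":0,"rz":0,"claw":0.0},
    {"tx":-0.004,"ty":0.007,"tz":0.035,"rx":0,"ry":0,"rz":0,"claw":0.0},
    {"tx":-0.004,"ty":0.007,"tz":0.055,"rx":0,"ry":0,"rz":0,"claw":0.0},
    {"tx":-0.004,"ty":0.007,"tz":0.062,"rx":0,"ry":0,"rz":0,"claw":0.0}
  ]
}}

```text
time: 17.3
tool_pos: [0.6633, 0.0711, 0.15]
ee_rot: [-0.003, -0.071, 0.998, 0.0]
contact_force: [-0.2, -0.3, -0.6]
width: 0.0001
finger_force: 0.0
```

```bash
python3 -c "
from g import *
goto(.075,.048,.156)"
```

```text
t 17.3 now st [0.2023 0.0513 0.15  ] shift [ 0.1273 -0.003  -0.0053] rot [ 0.06 -0.32  0.14] q [-0.    0.21  1.58  0.    1.36 -1.72]
```

Emit:
{"method": "arm_command", "body": {
  "targets": [
    {"tx":0.012,"ty":-0.003,"tz":-0.003,"rx":0,"ry":0,"rz":0,"claw":0.0},
    {"tx":0.027,"ty":-0.003,"tz":-0.004,"rx":0,"ry":0,"rz":0,"claw":0.0},
    {"tx":0.042,"ty":-0.003,"tz":-0.004,"rx":0,"ry":0,"rz":0,"claw":0.0},
    {"tx":0.057,"ty":-0.003,"tz":-0.004,"rx":0,"ry":0,"rz":0,"claw":0.0},
    {"tx":0.072,"ty":-0.003,"tz":-0.004,"rx":0,"ry":0,"rz":0,"claw":0.0}
  ]
}}

```text
time: 17.8
tool_pos: [0.5966, 0.0569, 0.1626]
ee_rot: [0.005, -0.07, 0.998, -0.0]
contact_force: [2.2, -0.0, 1.8]
width: -0.0002
finger_force: 1.2
```

```bash
python3 -c "
from g import *
goto(.075,.048,.156)"
```

```text
t 17.8 now st [0.1343 0.0465 0.1626] shift [0.0594 0.0016 0.0061] rot [-0.06  0.53  0.07] q [-0.03  0.04  1.75  0.    1.35 -1.74]
```

Emit:
{"method": "arm_command", "body": {
  "targets": [
    {"tx":0.012,"ty":0,"tz":0.002,"rx":0,"ry":0,"rz":0,"claw":0.0},
    {"tx":0.024,"ty":0,"tz":0.004,"rx":0,"ry":0,"rz":0,"claw":0.0},
    {"tx":0.034,"ty":0,"tz":0.004,"rx":0,"ry":0,"rz":0,"claw":0.0},
    {"tx":0.042,"ty":0,"tz":0.004,"rx":0,"ry":0,"rz":0,"claw":0.0},
    {"tx":0.048,"ty":0,"tz":0.004,"rx":0,"ry":0,"rz":0,"claw":0.0}
  ]
}}

```text
time: 18.3
tool_pos: [0.549, 0.0499, 0.1556]
ee_rot: [0.004, -0.07, 0.998, -0.0]
contact_force: [13.9, 1.2, -2.6]
width: 0.0002
finger_force: 5.0
```

```bash
python3 -c "
from g import *
goto(.073,.048,.156)"
```

```text
t 18.3 now st [0.0862 0.0461 0.1556] shift [ 0.0132  0.0019 -0.0006] rot [-0.06  0.5   0.03] q [-0.04 -0.07  1.86  0.    1.34 -1.75]
```

Emit:
{"method": "arm_command", "body": {
  "targets": [
    {"tx":0.004,"ty":0,"tz":0,"rx":0,"ry":0,"rz":0,"claw":0.0},
    {"tx":0.008,"ty":0,"tz":0,"rx":0,"ry":0,"rz":0,"claw":0.0},
    {"tx":0.012,"ty":0,"tz":0,"rx":0,"ry":0,"rz":0,"claw":0.0},
    {"tx":0.015,"ty":0,"tz":0,"rx":0,"ry":0,"rz":0,"claw":0.0},
    {"tx":0.017,"ty":0,"tz":0,"rx":0,"ry":0,"rz":0,"claw":0.0}
  ]
}}

```text
time: 18.8
tool_pos: [0.532, 0.0472, 0.1559]
ee_rot: [0.003, -0.07, 0.998, -0.0]
contact_force: [6.0, 0.0, 1.7]
width: -0.0
finger_force: 3.4
```

```bash
python3 -c "
from g import *
goto(.072,.048,.156)"
```

```text
t 18.8 now st [0.069  0.0458 0.1559] shift [-0.003   0.0022 -0.0001] rot [-0.08  0.38  0.03] q [-0.05 -0.11  1.9  -0.    1.34 -1.76]
```

Emit:
{"method": "arm_command", "body": {
  "targets": [
    {"tx":0.002,"ty":0,"tz":0,"rx":0,"ry":0,"rz":0,"claw":0.0},
    {"tx":0.003,"ty":0,"tz":0,"rx":0,"ry":0,"rz":0,"claw":0.0},
    {"tx":0.005,"ty":0,"tz":0,"rx":0,"ry":0,"rz":0,"claw":0.0},
    {"tx":0.006,"ty":0,"tz":0,"rx":0,"ry":0,"rz":0,"claw":0.0},
    {"tx":0.006,"ty":0,"tz":0,"rx":0,"ry":0,"rz":0,"claw":0.0}
  ]
}}

```text
time: 19.3
tool_pos: [0.527, 0.0465, 0.1565]
ee_rot: [0.005, -0.07, 0.998, -0.0]
contact_force: [7.8, 0.1, 1.8]
width: 0.0002
finger_force: 3.8
```

```bash
python3 -c "
from ball import *
goto(.072,.048,.156);ball(.049)"
```

```text
t 19.3 now st [0.064  0.0458 0.1565] shift [-0.008   0.0022  0.0005] rot [-0.09  0.53  0.02] q [-0.05 -0.13  1.91  0.    1.34 -1.76]
side 151 [0.0319 0.0443 0.1531] [0.0712 0.0748 0.209 ]
```

Emit:
{"method": "arm_command", "body": {
  "targets": [
    {"tx":-0.02,"ty":0,"tz":0,"rx":0,"ry":0,"rz":0,"claw":0.0},
    {"tx":-0.04,"ty":0,"tz":-0.01,"rx":0,"ry":0,"rz":0,"claw":0.0},
    {"tx":-0.06,"ty":0,"tz":-0.04,"rx":0,"ry":0,"rz":0,"claw":0.0},
    {"tx":-0.06,"ty":0.03,"tz":-0.07,"rx":0,"ry":0,"rz":0,"claw":0.0},
    {"tx":-0.06,"ty":0.07,"tz":-0.07,"rx":0,"ry":0,"rz":0,"claw":0.0}
  ]
}}

```text
time: 19.85
tool_pos: [0.5762, 0.1239, 0.2296]
ee_rot: [0.004, -0.068, 0.998, -0.0]
contact_force: [0.1, 1.4, 1.3]
width: 0.0002
finger_force: 0.0
```

Emit:
{"method": "arm_command", "body": {
  "targets": [
    {"tx":0.01,"ty":0.045,"tz":0,"rx":0,"ry":0,"rz":0,"claw":0.0},
    {"tx":0.03,"ty":0.09,"tz":0,"rx":0,"ry":0,"rz":0,"claw":0.0},
    {"tx":0.06,"ty":0.12,"tz":0,"rx":0,"ry":0,"rz":0,"claw":0.0},
    {"tx":0.09,"ty":0.15,"tz":0,"rx":0,"ry":0,"rz":0,"claw":0.0},
    {"tx":0.12,"ty":0.19,"tz":0,"rx":0,"ry":0,"rz":0,"claw":0.0}
  ]
}}

```text
time: 20.35
tool_pos: [0.4265, 0.2957, 0.2237]
ee_rot: [-0.001, -0.069, 0.998, -0.001]
contact_force: [0.8, 0.4, -0.1]
width: 0.0
finger_force: 0.0
```

```bash
python3 chk.py
python3 - <<'E'
from m import *
from g import st
import pickle
S0,T0,S,T=[pickle.load(open(f,'rb')) for f in('side.pkl','top.pkl','side1.pkl','top1.pkl')]
def lev(s,y):
    c=cloud(s);l=np.concatenate([(c[...,:2]-np.array([.470,-.0077]))@np.array([[np.cos(.1388),-np.sin(.1388)],[np.sin(.1388),np.cos(.1388)]]),c[...,2:]],-1)
    k=(abs(l[...,1]-y)<.03)&(l[...,0]>-.02)&(l[...,0]<.13)&(l[...,2]>.145)&(l[...,2]<.2)
    b=k&(s['pixels'].max(-1)<45);v,u=np.nonzero(b);p=l[b];return np.c_[u,v].mean(0).round(1),len(p),p.min(0).round(4),p.max(0).round(4),p.mean(0).round(4)
for n,s,y in(('side0',S0,-.127),('side',S,.051),('top0',T0,-.13),('top',T,.048)): print(n,lev(s,y))
x=tri(T,lev(T,.048)[0],S,lev(S,.051)[0]);print('ball tri',st(x[0]).round(4),x[1])
x=tri(T0,lev(T0,-.13)[0],S0,lev(S0,-.127)[0]);print('ball0 tri',st(x[0]).round(4),x[1])
E
```

```text
top disc [-0.0028  0.0478  0.036 ]
top tab 56 [-0.0014  0.0407  0.1201] [0.0277 0.0545 0.1298] mid y 0.0476 med [0.0123 0.0472 0.1255]
top armtop 234 [-0.0216  0.0328  0.086 ] [0.0645 0.0626 0.0976] mid y 0.0477 med [0.0132 0.046  0.0905]
top cheek 131 [0.0827 0.0246 0.105 ] [0.1125 0.0714 0.1174] mid y 0.048 med [0.0978 0.0491 0.1105]
top lever 72 [0.0337 0.0376 0.1508] [0.0632 0.0585 0.181 ] mid y 0.048 med [0.0448 0.0479 0.1708]
side disc [-0.0033  0.053   0.036 ]
side armtop 221 [0.0312 0.0358 0.0861] [0.0642 0.0673 0.0949] mid y 0.0516 med [0.0475 0.0535 0.0917]
side cheek 241 [0.0811 0.027  0.1051] [0.1107 0.0758 0.1176] mid y 0.0514 med [0.0964 0.0548 0.1112]
side lever 132 [0.0339 0.0448 0.1506] [0.0608 0.0627 0.1775] mid y 0.0537 med [0.0452 0.0559 0.1701]
t 20.45 now st [-0.0029  0.3094  0.2238] shift [-0.191  -0.2628 -0.0268] rot [ 0.04 -0.13  0.4 ] q [ 0.47 -0.2   1.86  0.    1.48 -1.25]
side0 (array([317. , 177.4]), 52, array([ 0.0384, -0.1272,  0.1656]), array([ 0.0535, -0.115 ,  0.1796]), array([ 0.047 , -0.1196,  0.1735]))
side (array([318.5, 239. ]), 98, array([0.0339, 0.0448, 0.1516]), array([0.0529, 0.0627, 0.1775]), array([0.0424, 0.0557, 0.1709]))
top0 (array([369.9, 238.6]), 50, array([ 0.0381, -0.1363,  0.165 ]), array([ 0.0565, -0.1194,  0.1865]), array([ 0.0471, -0.1284,  0.1757]))
top (array([299.8, 251. ]), 43, array([0.0337, 0.0404, 0.1653]), array([0.0517, 0.0562, 0.181 ]), array([0.0415, 0.0485, 0.1724]))
ball tri [0.0425 0.0487 0.1629] 2.6515878815209663e-05
ball0 tri [ 0.0477 -0.1296  0.1652] 0.0010030303765779887
```

View pics/c8.png

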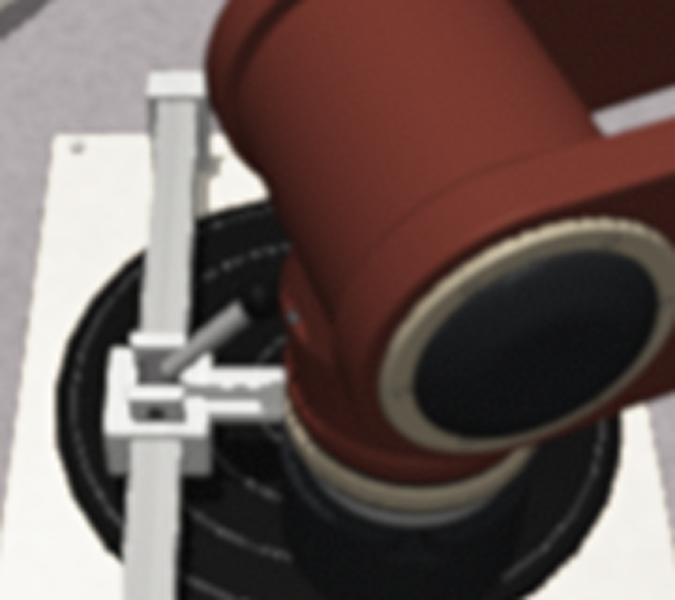

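The last picture shows the lever leaning toward the robot, with its ball at (258,300), and the head's arm level at the large disc's position. The camera puts the lever about 40° from upright, but the last push ended at only 8 N. I give it one firmer push to confirm the end stop.

Emit:
{"method": "arm_command", "body": {
  "targets": [
    {"tx":-0.03,"ty":-0.03,"tz":0,"rx":0,"ry":0,"rz":0,"claw":0.0},
    {"tx":-0.06,"ty":-0.065,"tz":0,"rx":0,"ry":0,"rz":0,"claw":0.0},
    {"tx":-0.085,"ty":-0.1,"tz":0,"rx":0,"ry":0,"rz":0,"claw":0.0},
    {"tx":-0.105,"ty":-0.14,"tz":0,"rx":0,"ry":0,"rz":0,"claw":0.0},
    {"tx":-0.123,"ty":-0.18,"tz":0,"rx":0,"ry":0,"rz":0,"claw":0.0}
  ]
}}

```text
time: 20.95
tool_pos: [0.576, 0.1323, 0.2238]
ee_rot: [-0.001, -0.07, 0.998, -0.0]
contact_force: [-0.4, 0.4, 0.1]
width: -0.0002
finger_force: 0.0
```

Emit:
{"method": "arm_command", "body": {
  "targets": [
    {"tx":0,"ty":-0.04,"tz":0,"rx":0,"ry":0,"rz":0,"claw":0.0},
    {"tx":0,"ty":-0.07,"tz":0,"rx":0,"ry":0,"rz":0,"claw":0.0},
    {"tx":0,"ty":-0.081,"tz":0,"rx":0,"ry":0,"rz":0,"claw":0.0},
    {"tx":0,"ty":-0.081,"tz":0,"rx":0,"ry":0,"rz":0,"claw":0.0},
    {"tx":0,"ty":-0.081,"tz":0,"rx":0,"ry":0,"rz":0,"claw":0.0}
  ]
}}

```text
time: 21.45
tool_pos: [0.5864, 0.0549, 0.2239]
ee_rot: [-0.0, -0.07, 0.998, 0.0]
contact_force: [-0.9, 0.2, 0.4]
width: 0.0001
finger_force: 0.0
```

```bash
python3 -c "
from g import *
goto(.12,.047,.156)"
```

```text
t 21.45 now st [0.1239 0.0459 0.2239] shift [0.0039 0.0011 0.0679] rot [ 0.04 -0.03  0.03] q [-0.03 -0.03  1.71  0.    1.46 -1.74]
```

Emit:
{"method": "arm_command", "body": {
  "targets": [
    {"tx":0,"ty":0.001,"tz":0.02,"rx":0,"ry":0,"rz":0,"claw":0.0},
    {"tx":0,"ty":0.001,"tz":0.045,"rx":0,"ry":0,"rz":0,"claw":0.0},
    {"tx":0.01,"ty":0.001,"tz":0.066,"rx":0,"ry":0,"rz":0,"claw":0.0},
    {"tx":0.03,"ty":0.001,"tz":0.068,"rx":0,"ry":0,"rz":0,"claw":0.0},
    {"tx":0.046,"ty":0.001,"tz":0.068,"rx":0,"ry":0,"rz":0,"claw":0.0}
  ]
}}

```text
time: 21.95
tool_pos: [0.5391, 0.0506, 0.1543]
ee_rot: [-0.002, -0.071, 0.997, 0.0]
contact_force: [0.3, -0.8, 0.6]
width: 0.0001
finger_force: 0.0
```

Emit:
{"method": "arm_command", "body": {
  "targets": [
    {"tx":0.006,"ty":0,"tz":0,"rx":0,"ry":0,"rz":0,"claw":0.0},
    {"tx":0.01,"ty":0,"tz":0,"rx":0,"ry":0,"rz":0,"claw":0.0},
    {"tx":0.013,"ty":0,"tz":0,"rx":0,"ry":0,"rz":0,"claw":0.0},
    {"tx":0.016,"ty":0,"tz":0,"rx":0,"ry":0,"rz":0,"claw":0.0},
    {"tx":0.016,"ty":0,"tz":0,"rx":0,"ry":0,"rz":0,"claw":0.0}
  ]
}}

```text
time: 22.45
tool_pos: [0.5266, 0.047, 0.1572]
ee_rot: [0.002, -0.07, 0.998, 0.0]
contact_force: [3.9, 0.5, 0.7]
width: 0.0003
finger_force: 1.8
```

```bash
python3 -c "
from g import *
goto(.064,.047,.156)"
```

```text
t 22.45 now st [0.0637 0.0464 0.1572] shift [-0.0003  0.0006  0.0012] rot [-0.    0.23  0.02] q [-0.05 -0.12  1.91  0.    1.35 -1.76]
```

Just in contact again at 64 mm. I press a few millimetres more.

Emit:
{"method": "arm_command", "body": {
  "targets": [
    {"tx":0.001,"ty":0,"tz":0,"rx":0,"ry":0,"rz":0,"claw":0.0},
    {"tx":0.002,"ty":0,"tz":0,"rx":0,"ry":0,"rz":0,"claw":0.0},
    {"tx":0.003,"ty":0,"tz":0,"rx":0,"ry":0,"rz":0,"claw":0.0},
    {"tx":0.004,"ty":0,"tz":0,"rx":0,"ry":0,"rz":0,"claw":0.0},
    {"tx":0.004,"ty":0,"tz":0,"rx":0,"ry":0,"rz":0,"claw":0.0}
  ]
}}

```text
time: 22.95
tool_pos: [0.5256, 0.0465, 0.1581]
ee_rot: [0.006, -0.069, 0.998, 0.0]
contact_force: [13.6, 3.2, -2.2]
width: 0.0
finger_force: 5.7
```

```bash
python3 -c "
from g import *
goto(.064,.047,.156)"
```

```text
t 22.95 now st [0.0625 0.046  0.1581] shift [-0.0014  0.001   0.0021] rot [-0.03  0.68 -0.01] q [-0.05 -0.13  1.92  0.    1.35 -1.76]
```

The lever now holds: 4 mm of command moved it 1 mm and the force rose to 13.6 N, so it is at the locked stop. I retract, check, and hand in.

Emit:
{"method": "arm_command", "body": {
  "targets": [
    {"tx":-0.02,"ty":0,"tz":0,"rx":0,"ry":0,"rz":0,"claw":0.0},
    {"tx":-0.04,"ty":0,"tz":-0.01,"rx":0,"ry":0,"rz":0,"claw":0.0},
    {"tx":-0.06,"ty":0,"tz":-0.04,"rx":0,"ry":0,"rz":0,"claw":0.0},
    {"tx":-0.06,"ty":0.03,"tz":-0.08,"rx":0,"ry":0,"rz":0,"claw":0.0},
    {"tx":-0.06,"ty":0.07,"tz":-0.1,"rx":0,"ry":0,"rz":0,"claw":0.0}
  ]
}}

```text
time: 23.45
tool_pos: [0.5725, 0.1233, 0.2595]
ee_rot: [0.001, -0.068, 0.998, -0.0]
contact_force: [0.8, 0.8, 0.8]
width: -0.0001
finger_force: 0.0
```

Emit:
{"method": "arm_command", "body": {
  "targets": [
    {"tx":0.01,"ty":0.045,"tz":0,"rx":0,"ry":0,"rz":0,"claw":0.0},
    {"tx":0.03,"ty":0.09,"tz":0,"rx":0,"ry":0,"rz":0,"claw":0.0},
    {"tx":0.06,"ty":0.12,"tz":0,"rx":0,"ry":0,"rz":0,"claw":0.0},
    {"tx":0.08,"ty":0.15,"tz":0,"rx":0,"ry":0,"rz":0,"claw":0.0},
    {"tx":0.08,"ty":0.15,"tz":0,"rx":0,"ry":0,"rz":0,"claw":0.0}
  ]
}}

```text
time: 23.95
tool_pos: [0.4682, 0.2636, 0.2558]
ee_rot: [-0.001, -0.072, 0.997, 0.0]
contact_force: [0.3, -0.7, 0.2]
width: 0.0001
finger_force: 0.0
```

```bash
python3 chk.py
python3 - <<'E'
from h import *
import pickle
for n in('side','top'):
    c=cloud(pickle.load(open(n+'1.pkl','rb')));k=(abs(c[...,0]-.463)<.05)&(abs(c[...,1]-.375)<.05)&(c[...,2]>.06)&(c[...,2]<.1);p=c[k]
    print('weight',n,len(p),p.min(0).round(3) if len(p) else '',p.max(0).round(3) if len(p) else '')
E
```

```text
top disc [-0.0028  0.0478  0.036 ]
top tab 56 [-0.0012  0.041   0.1204] [0.0277 0.0545 0.1333] mid y 0.0478 med [0.0131 0.0472 0.1245]
top armtop 234 [-0.0218  0.0328  0.0861] [0.0649 0.0625 0.0977] mid y 0.0476 med [0.013  0.0464 0.0913]
top cheek 119 [0.084  0.0246 0.1052] [0.1121 0.0706 0.1178] mid y 0.0476 med [0.0978 0.0473 0.1107]
top lever 69 [0.0335 0.0376 0.1503] [0.0621 0.0584 0.1813] mid y 0.048 med [0.044  0.0481 0.1708]
side disc [-0.0033  0.053   0.036 ]
side armtop 44 [-0.0219  0.046   0.0862] [-0.007   0.0682  0.0945] mid y 0.0571 med [-0.017   0.0633  0.0908]
side cheek 100 [0.0884 0.0272 0.105 ] [0.1106 0.0764 0.1151] mid y 0.0518 med [0.1037 0.0659 0.1101]
side probe 38 [-0.011   0.0497  0.0541] [0.004  0.0598 0.0731] mid y 0.0547 med [-0.0039  0.0579  0.0615]
t 24.05 now st [0.0377 0.2665 0.2558] shift [-0.1519 -0.2188  0.0059] rot [-0.05 -0.05  0.11] q [ 0.37 -0.17  1.78 -0.    1.53 -1.34]
weight side 282 [0.449 0.363 0.06 ] [0.475 0.388 0.082]
weight top 17 [0.452 0.364 0.062] [0.457 0.381 0.082]
```

```bash
python3 -c "
from workcell import arm
print(arm.sign_off())"
```

```text
the job is handed in; nothing more can be done
None
```

The job is handed in at about 24 s: the steel weight stands upright in the grey tray, the probe is over the large disc's centre to within about 1 to 2 mm by both cameras, and the lever is back at its locked stop; I never moved against the printer or either bottle, but took no final picture of them.

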